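# Unclip the leaning bottle tote, take off its lid and fetch the amber bottle

## Robot

A 6-joint arm with a two-finger parallel gripper is mounted at the origin on a cart in front of the work surface, level with it; the furniture and walls round the work are solid. World frame = base frame: x ahead of the robot, y to its left, z up, the work surface at z = 0. Lengths are in m, angles in rad, forces in N, time in s.
With the tool pointing down it reaches from about 0.3 to 0.875 m from the base axis. Payload 6.4 kg.
Tool frame: the origin (TCP) lies between the finger pads; the fingertips stand 11 mm ahead of it and the grasp point (between the pads) lies 8 mm behind it (ctrl.tcp_to_tips is the y of the fingertips in the tool frame, in m); y points along the fingers, x is the direction in which the jaws open and shut, and the axes are right-handed (so a half turn about y gives the same grasp; the last joint's range is limited). The gripper opens to 85 mm and grips with 20 to 120 N. Pads are 22 mm wide; open, the fingers measure 114 mm over their backs; the gripper's body (76 mm by 85 mm) begins 54 mm behind the grasp point. The pads swing forward as they close: fully open they stand 13 mm farther back than shut.
Start: joints at [-1.341, 0.181, 1.607, -0, 1.354, -0.206], TCP at [0.243, -0.521, 0.242] pointing down, gripper open.
Joint ranges: [-2.99, 2.99], [-0.89, 2.07], [0.3, 2.58], [-1.14, 4.28], [0, 2.63], [-3.12, 3.12]. Speed limits (rad/s): [2.57, 2.57, 3.01, 3.14, 3.14, 3.14].

## Interface

Orientations are given as a unit quaternion [w, x, y, z].
In Python, from bench import ctrl gives the robot as it stands.
- The arm moves only by the tool apply_moves, never from a script. Its argument "plan" is text: rows parted by semicolons, each of 7 numbers parted by spaces: the shift along the tool's x, y, z each as a share of 0.05 m, from -1 to 1, then the turn, a rotation vector about the tool's x, y, z each as a share of 0.12 rad, from -1 to 1, then the opening, from 0 (shut) to 1 (fully open). In form: dx dy dz wx wy wz claw; .... A call has exactly 5 rows; each row shifts and turns the commanded pose from where the row before left it, along the tool's axes as they then stand; what a row does not reach is not made up. A row lasts 1/10 s, in which the tool goes at most 50 mm and 8.59 degrees, less where a joint would pass 70% of its speed; a pose out of reach is approached as far as the arm can. A call with a number of a shift or a turn outside -1 to 1 is refused whole. A call with a gripper value outside its range is refused whole. The fingers move at their own pace and stop on an object; the grip force is fixed at half the most. Time passes only in rows, so rows that do not move let the fingers close, or fill a call up. It gives the time, the measured TCP pose, the force and the opening at its end, in the units of the state.
- ctrl.get_obs(): the state, without advancing time (a new reading comes with each control period).
- ctrl.camera(name): name is "scene" or "top"; returns the picture (420x560x3 uint8, red, green, blue); there is no depth.
- ctrl.get_calibration(name): a dict with "intrinsics" (3x3 intrinsics, pixels), "R" (3x3) and "t" (3): a world point X has camera coordinates R X + t. Camera axes: x right, y down, z forward; pixel columns grow to the right and rows downward; lengths in m; the calibration is good to about 2 mm. A picture is of the moment at which its call begins. get_calibration takes no time and is no camera call.
- ctrl.hand_in(): hands the job in, once; it reports no verdict.
Trained networks look in the newest picture that a camera, given by its name, has taken for a name from the list of things; names that differ only in an ending like _2 or _b are one class to them, and where a whole thing is asked for, a point or a joint stands for the part that bears it (a point fixed in the world has none). Each returns a list of dicts, best first, with "score" (0 to 1); they miss things now and then, are a little off and sometimes report something else, mostly with a low value. They report only what shows in the picture. A call takes as long as a camera call. They do not tell look-alikes from the thing itself.
- ctrl.recognise(camera, target): "point" ([x, y, z] in m, in world coordinates, good to about 4 mm: the middle of the surface that is visible of it).
The state is a dict: "time_s": time; "q": joint angles; "dq": joint speeds; "joint_efforts": joint torques, N m; "eef_pos": TCP position; "eef_rot": TCP orientation; "wrist_force": force on the tool from outside, world axes, zero at the start; "torque": the same for the moment, N m; "opening": opening from 0.0 (shut) to 1.0 (fully open).
Only numpy, scipy, OpenCV 4.12 (cv2) and the standard library are available. Lean on these libraries where they do the work, as an engineer would, in place of code of your own. Each camera call takes 0.05 s, during which the arm holds its last target.

## Task

Flip both red-tabbed wire clips off the lid of the leaning grey bottle tote so that they spring open, then lift off the white lid and lay it flat, handle up, in the middle of the blue mat. Then take the amber-brown bottle out of the tote and stand it upright in the middle of the round cork mat. Set both down without dropping them; leave the black bottle in its bay and do not disturb the jug, the tall cylinder or the developing tank.

Things in the scene. Friction and masses are not known exactly. Their poses are not given: they have to be found in the camera images.
- tote: Grey bottle tote fixed on a steel stand, 150 x 170 mm; origin on the bench. The box leans 28 deg from vertical towards the stand's -x (robot's left). In leaning axes (as the lid's) from the middle of its underside, 40 mm above the origin: 82 x 158 x 135 mm, two bays 72 x 72 mm at y = +-38, floor at z = 5. A ledge at z = 122 carries the lid; clips pivot at y = +-94, z = 119.
- lid_skirt (a point): White hood lid, loose, 96 (x) x 172 (y) mm, 63 mm tall without handle, walls 5 mm, about 0.25 kg (varies), sitting on the tote's ledge over both bottles. The point is the middle of its lower rim; axes are the lid's own: z up through the handle, leaning as the tote, x up the slope. Lift it along its own z by 60 mm or more to clear the bottles.
- lid_handle (a point): Black bar handle on the lid, 90 mm above the lid's lower rim; the lid's flat top is at 63 mm. The bar is 18 mm thick along the lid's x, 64 mm long along y, from 86 to 102 mm above the rim, on two feet: pinch it across x. Axes as the lid's.
- clip_near_tab (a point): Centre of the red tab of the wire clip on the lid's -y end (nearer the robot): plate 52 mm along the lid's x, 8 mm thick, 30 mm tall, standing above the lid's end edge. Closed: 84 mm from the lid's middle along y, 18 mm above the lid's flat top, 48 mm clear between tab and handle. Axes turn with the clip; closed, they are the lid's.
- clip_near (a joint): That clip's angle, rad: 0 closed, hooked over the lid; grows as the tab swings outwards and down, to 2.1. Pivot 84 mm below the tab, 10 mm farther out. Its over-centre spring holds it shut with 1 to 2 N at the tab; past about 0.5 it springs open by itself to its stop and stays. Pushing the tab's inner face 60 to 80 mm outwards, about 10 mm above the lid's flat top, opens it.
- clip_far_tab (a point): The same for the clip on the lid's +y end (farther from the robot).
- clip_far (a joint): The far clip's angle, rad; as the near clip, mirrored.
- amber_bottle_mid (a point): Centre of the loose amber-brown bottle, diameter 63 mm, 165 mm tall, about 0.4 kg (varies), z along it to the cap. Black cap: diameter 38 mm, the top 26 mm. It stands in either bay, leaning with the tote, cap 35 mm above the box's rim once the lid is off. Draw it out along its axis by 135 mm or more. The row of bays runs along the tote's y: pinch the cap across it.
- black_bottle_mid (a point): Centre of the black bottle in the other bay, diameter 63 mm, 170 mm tall, cap diameter 38 mm; it stays there.
- lid_mat_top (a point): Centre of the top of the square blue mat, 180 x 180 x 3 mm, fixed to the bench left or right of the tote: for the lid.
- cork_mat_top (a point): Centre of the top of the round cork mat, diameter 120 mm, 4 mm thick, fixed to the bench on the other side: for the bottle.
- jug_mid (a point): Centre, half-way up, of the clear measuring jug, 112 x 165 x 148 mm with handle; bystander.
- tall_cylinder_mid (a point): Centre of the tall clear measuring cylinder, foot diameter 86 mm, 205 mm tall; bystander.
- dev_tank_mid (a point): Centre of the black developing tank with red cap, diameter 70 mm, 116 mm tall; bystander.
There are look-alikes about, which are no part of the job. What is meant by the part that bears cork_mat_top is not green or pink, and is the larger of those in its own colour.

How it is judged:
By the outcome, as a careful person would: the job done as asked, in the order asked, and still so for the second after the job is handed in, with the robot touching nothing.
It also fails if it takes over 72 s, if anything falls off the work surface, if the arm or the gripper's body presses on something with over 40 N, if the wrist force passes 120 N, or if a joint passes its speed limit or range.

## Working session

There is one attempt and no reset: what is moved stays moved. The work goes in short steps, Python scripts to look and compute and a tool call to move; the robot and the scene stay as the last step left them, time stands still between calls to the robot, and variables do not carry over. Pictures are saved under pics/ and viewed, and the job is handed in when it is done.

Besides the shell and the picture viewer there is one more tool, called after "Request:" in YAML: its name, and indented under it one key for each argument. apply_moves: Moves the arm, as the interface text tells. Shift numbers are shares of 0.05 m and turn numbers shares of 0.12 rad, none past 1 either way. Its arguments: {"type":"object","properties":{"plan":{"type":"string"}},"required":["plan"]}

```bash
ls; mkdir -p pics
python3 - <<'E'
from bench import ctrl
import cv2
for n in("scene","top"):
    im=ctrl.camera(n); cv2.imwrite(f"pics/{n}0.png",cv2.resize(im[:,:,::-1],None,fx=1.4,fy=1.4,interpolation=cv2.INTER_CUBIC))
    c=ctrl.get_calibration(n); print(n,c)
print(ctrl.get_obs())
E
```

```text
pics
scene {'intrinsics': array([[452.37626864,   0.        , 277.65194398],
       [  0.        , 452.37626864, 206.85183459],
       [  0.        ,   0.        ,   1.        ]]), 'R': array([[-0.74019566, -0.67199606, -0.02305816],
       [-0.36921711,  0.43487017, -0.82132007],
       [ 0.56195116, -0.59942409, -0.57000146]]), 't': array([0.39957261, 0.31422356, 0.95972879])}
top {'intrinsics': array([[506.87295441,   0.        , 280.99626001],
       [  0.        , 506.87295441, 214.58708567],
       [  0.        ,   0.        ,   1.        ]]), 'R': array([[ 0.07332865, -0.99730282,  0.00316074],
       [-0.97194688, -0.07217376, -0.22385311],
       [ 0.22347746,  0.01334277, -0.97461777]]), 't': array([-0.01548326,  0.54994109,  1.61763532])}
{'time_s': 0.1, 'q': array([-1.34130283e+00,  1.81480322e-01,  1.60791493e+00,  1.37734377e-05,
        1.35381312e+00, -2.06291712e-01]), 'dq': array([-0.00063005, -0.00224685, -0.002375  ,  0.00051665,  0.00010983,
        0.00104403]), 'joint_efforts': array([ 3.08738536e-04, -4.45875478e+01, -3.52240241e+01, -3.51067802e-04,
        4.08230422e-03, -2.87581543e-05]), 'eef_pos': array([ 0.24263127, -0.52076446,  0.24146326]), 'eef_rot': array([ 0.59666572, -0.59586048,  0.38049735, -0.37968682]), 'wrist_force': array([-0.14305408,  0.73262975, -0.65473311]), 'torque': array([-0.01336502,  0.00196424,  0.00534155]), 'opening': 0.9962112695824461}
```

View pics/scene0.png

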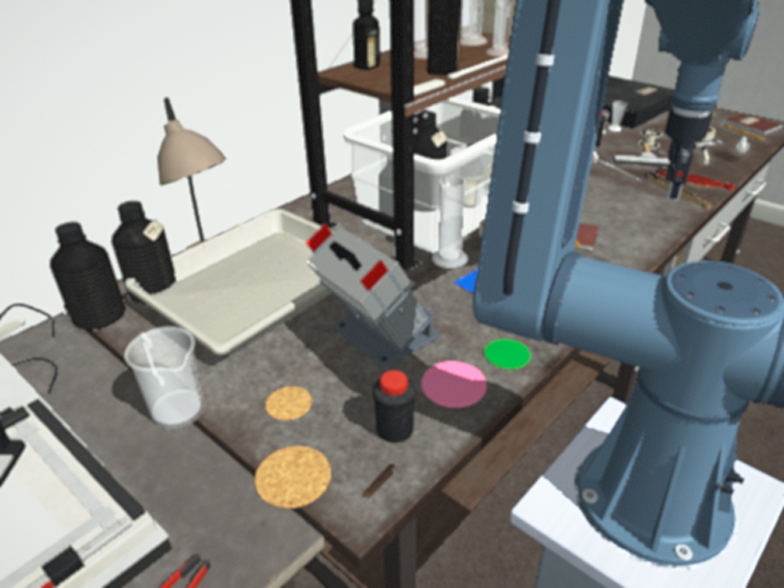

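View pics/top0.png

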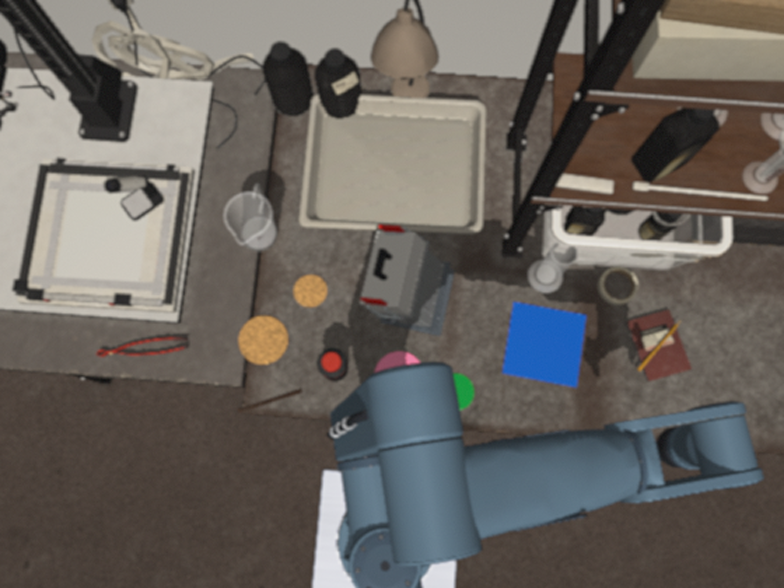

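Run:
```python
from bench import ctrl
for t in "tote lid_skirt lid_handle clip_near_tab clip_far_tab amber_bottle_mid black_bottle_mid lid_mat_top cork_mat_top jug_mid tall_cylinder_mid dev_tank_mid".split():
  for n in("scene","top"):
    try: print(t,n,[(r['point'].round(3) if hasattr(r['point'],'round') else r['point'],round(r['score'],2)) for r in ctrl.recognise(n,t)])
    except Exception as e: print(t,n,e)
print(ctrl.get_obs()['time_s'])
```

```text
tote scene [([0.5093, 0.0152, 0.059], 0.96), ([0.5052, 0.061, 0.2167], 0.28)]
tote top [([0.549, -0.0469, 0.096], 0.75)]
lid_skirt scene [([0.5639, 0.051, 0.1951], 0.91)]
lid_skirt top [([0.5801, 0.0294, 0.2084], 0.56)]
lid_handle scene [([0.5638, 0.0563, 0.196], 0.83), ([0.5043, 0.0606, 0.2161], 0.61)]
lid_handle top [([0.5796, 0.0273, 0.2103], 0.68)]
clip_near_tab scene [([0.5036, 0.0623, 0.212], 0.92)]
clip_near_tab top [([0.6696, 0.0354, 0.2235], 0.63), ([0.5031, 0.0536, 0.2146], 0.5), ([0.4453, 0.3382, 0.0024], 0.5)]
clip_far_tab scene [([0.6689, 0.0393, 0.2219], 0.76)]
clip_far_tab top []
amber_bottle_mid scene [([0.6411, -0.325, 0.1063], 0.39)]
amber_bottle_mid top []
black_bottle_mid scene []
black_bottle_mid top [([0.7227, 0.3834, 0.0831], 0.64)]
lid_mat_top scene []
lid_mat_top top [([0.4825, -0.3441, 0.001], 0.95)]
cork_mat_top scene [([0.5701, 0.2337, 0.0104], 0.8), ([0.4359, 0.3344, 0.0013], 0.77), ([0.3463, -0.1386, 0.0071], 0.73), ([0.3799, 0.0038, 0.0049], 0.65)]
cork_mat_top top [([0.4433, 0.3411, 0.0045], 0.9), ([0.5725, 0.2371, 0.0028], 0.8), ([0.3583, -0.152, 0.0026], 0.59), ([0.4195, 0.014, 0.0021], 0.51)]
jug_mid scene [([0.562, 0.0524, 0.1973], 0.65), ([0.6803, 0.3824, 0.1019], 0.58)]
jug_mid top [([0.7241, 0.385, 0.0838], 0.87), ([0.5058, 0.0596, 0.2153], 0.59)]
tall_cylinder_mid scene [([0.6422, -0.3234, 0.1071], 0.56)]
tall_cylinder_mid top [([0.6365, -0.333, 0.0958], 0.57)]
dev_tank_mid scene [([0.374, 0.1694, 0.083], 0.85)]
dev_tank_mid top [([0.3837, 0.1557, 0.0945], 0.61), ([0.5051, 0.0593, 0.2162], 0.61), ([0.5804, 0.0275, 0.2112], 0.34)]
1.3
```

```bash
cat > h.py <<'E'
import numpy as np, cv2
from scipy.spatial.transform import Rotation as R
from bench import ctrl
def proj(n,X):
    c=ctrl.get_calibration(n); X=np.atleast_2d(X); p=X@np.array(c['R']).T+c['t']; p=p@np.array(c['intrinsics']).T
    return p[:,:2]/p[:,2:]
def ray(n,uv,z):
    c=ctrl.get_calibration(n);K=c['intrinsics'];Rm=np.array(c['R']);t=np.array(c['t'])
    d=Rm.T@np.linalg.inv(K)@np.array([uv[0],uv[1],1.]);o=-Rm.T@t
    return o+d*(z-o[2])/d[2]
L=np.radians(28)
def frame(yaw):
    tx=np.array([np.cos(yaw),np.sin(yaw),0]);ty=np.array([-np.sin(yaw),np.cos(yaw),0]);ez=np.array([0,0,1.])
    return np.c_[np.cos(L)*tx+np.sin(L)*ez, ty, -np.sin(L)*tx+np.cos(L)*ez]
def T(o,yaw,p): # leaning coords -> world
    return np.array([o[0],o[1],.04])+np.atleast_2d(p)@frame(yaw).T
def box(c,h):
    return np.array([[c[0]+i*h[0],c[1]+j*h[1],c[2]+k*h[2]] for i in(-1,1) for j in(-1,1) for k in(-1,1)])
E
cat > crop.py <<'E'
import sys
from h import *
n,x0,y0,x1,y1,f,out=sys.argv[1:8]
im=ctrl.camera(n); x0,y0,x1,y1=map(int,(x0,y0,x1,y1))
cv2.imwrite('pics/'+out,cv2.resize(im[y0:y1,x0:x1,::-1],None,fx=float(f),fy=float(f),interpolation=cv2.INTER_CUBIC))
E
python3 crop.py scene 180 140 320 260 5 c1.png; python3 crop.py top 150 140 430 290 2.8 c2.png
```

```text
(no output)
```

View pics/c1.png

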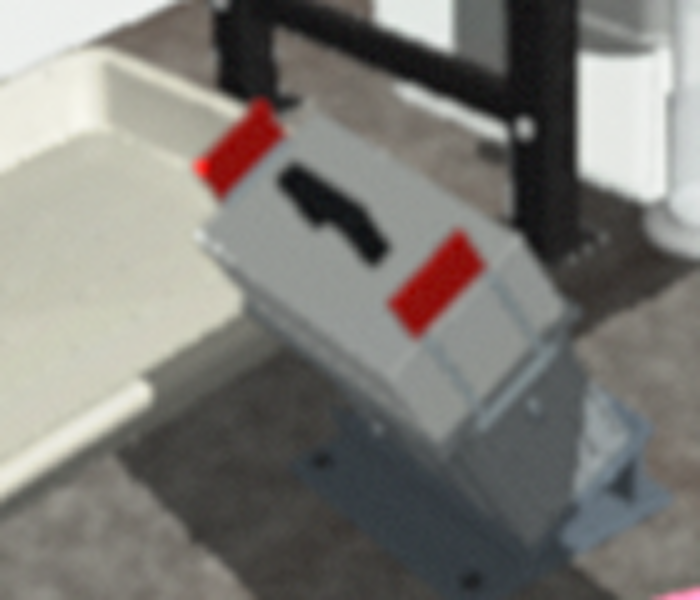

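View pics/c2.png

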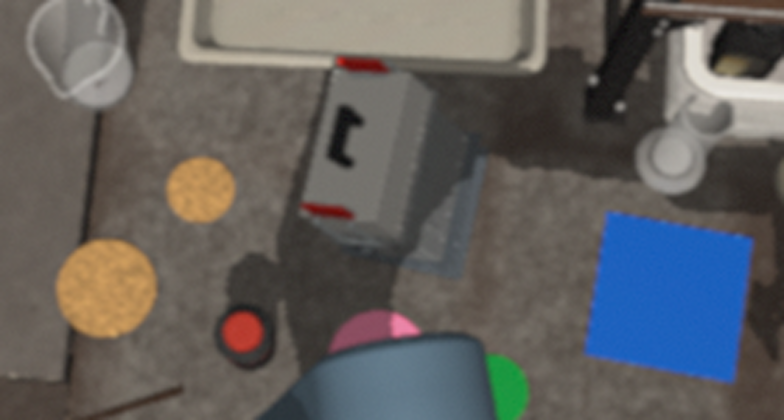

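Round-mat candidates in the top picture are large cork (188,243), small cork (222,208), pink (285,260) and green (328,280). I take the large cork. The only blue square is at (390,246). The closed red tabs show at scene (268,197) and (228,169), with the black handle between them. Next I fit the tote pose to the red and black masks.

```bash
cat > fit.py <<'E'
from h import *
from scipy.optimize import minimize
tabs=[box((0,-84,203),(26,4,15)),box((0,84,203),(26,4,15))]
han=box((0,0,306-94),(9,32,8)) # bar only 
S=8
roi={'scene':(210,150,290,220),'top':(240,150,310,230)}
masks={}
for n,(x0,y0,x1,y1) in roi.items():
    im=cv2.resize(ctrl.camera(n)[y0:y1,x0:x1].astype(np.float32),None,fx=S,fy=S,interpolation=cv2.INTER_CUBIC)
    masks[n]=((im[...,0]>90)&(im[...,1]<70)).astype(np.uint8)
def cost(p,full=False):
    c=0;o=[]
    for n,(x0,y0,x1,y1) in roi.items():
        m=np.zeros_like(masks[n])
        for b in tabs:
            uv=(proj(n,T(p[:2],p[2],b/1000.))+.5-np.array([x0,y0]))*S-.5
            cv2.fillConvexPoly(m,cv2.convexHull(np.round(uv*16).astype(np.int32)),1,shift=4)
        i=(m&masks[n]).sum();u=(m|masks[n]).sum();o.append(i/u);c+=1-i/u
    return o if full else c
best=None
for yaw in(-1.8,-1.71,-1.65):
    r=minimize(cost,[.573,-.045,yaw],method='Nelder-Mead',options=dict(initial_simplex=[[.573,-.045,yaw],[.59,-.045,yaw],[.573,-.03,yaw],[.573,-.045,yaw+.08]],xatol=1e-4,fatol=1e-4))
    print(r.x,r.fun,cost(r.x,True))
    if best is None or r.fun<best.fun: best=r
p=best.x
print('handle',T(p[:2],p[2],[0,0,.212]),'tabs',T(p[:2],p[2],[[0,-.084,.203],[0,.084,.203]]))
print(frame(p[2]))
# mats
im=ctrl.camera('top').astype(int)
blue=((im[...,2]>150)&(im[...,0]<60)&(im[...,1]<130)).astype(np.uint8)
cn=max(cv2.findContours(blue,0,2)[0],key=cv2.contourArea)
P=np.array([ray('top',c[0],.003)[:2] for c in cn],np.float32)
print('blue',cv2.minAreaRect(P))
ok=((im[...,0]>180)&(im[...,1]>110)&(im[...,1]<200)&(im[...,2]<130)).astype(np.uint8)
for cn in cv2.findContours(ok,0,2)[0]:
    if cv2.contourArea(cn)>150:
        P=np.array([ray('top',c[0],.004)[:2] for c in cn],np.float32); print('cork',cv2.fitEllipse(P))
for X in ([.4825,-.344,.003],[.4433,.341,.004]): print(proj('top',X))
E
python3 fit.py
```

```text
[ 0.57655433 -0.04131472 -1.73224341] 0.5740146450415671 [np.float64(0.6848381029154911), np.float64(0.7411472520429419)]
[ 0.57735238 -0.04156952 -1.7253573 ] 0.572869181289175 [np.float64(0.6862566592487693), np.float64(0.7408741594620557)]
[ 0.57690366 -0.04183946 -1.72661014] 0.5704368227840959 [np.float64(0.6883358098068351), np.float64(0.741227367409069)]
handle [[0.59234882 0.05648279 0.22718489]] tabs [[0.50871074 0.0653442  0.21923836]
 [0.67467552 0.03927327 0.21923836]]
[[-0.13701943  0.98788557  0.07285452]
 [-0.87225118 -0.1551841   0.46378418]
 [ 0.46947156  0.          0.88294759]]
blue ((0.48404747247695923, -0.3454749584197998), (0.17845465242862701, 0.17728441953659058), 83.28692626953125)
cork ((0.4436768889427185, 0.3347795903682709), (0.10432098060846329, 0.11179707199335098), 118.22965240478516)
cork ((0.5715853571891785, 0.23431359231472015), (0.0699116438627243, 0.072712741792202), 139.03936767578125)
[[388.09165466 245.60606584]]
[[185.65052012 242.2041534 ]]
```

```bash
cat > ov.py <<'E'
from h import *
p=[.5769,-.0417,-1.7266]
outs=[]
for n,(x0,y0,x1,y1) in {'scene':(195,145,295,245),'top':(235,145,335,245)}.items():
    S=4
    im=cv2.resize(ctrl.camera(n)[y0:y1,x0:x1,::-1],None,fx=S,fy=S,interpolation=cv2.INTER_CUBIC)
    for b,col in [(box((0,-84,203),(26,4,15)),(0,255,0)),(box((0,84,203),(26,4,15)),(0,255,0)),(box((0,0,216),(9,32,8)),(255,0,0)),(box((0,0,153.5),(48,86,31.5)),(0,255,255))]:
        uv=np.round((proj(n,T(p[:2],p[2],b/1000.))+.5-np.array([x0,y0]))*S-.5).astype(int)
        for i in range(8):
            for j in range(i):
                if bin(i^j).count('1')==1: cv2.line(im,uv[i].tolist(),uv[j].tolist(),col,1)
    outs.append(im)
cv2.imwrite('pics/ov.png',np.hstack(outs))
E
python3 ov.py
```

```text
(no output)
```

View pics/ov.png

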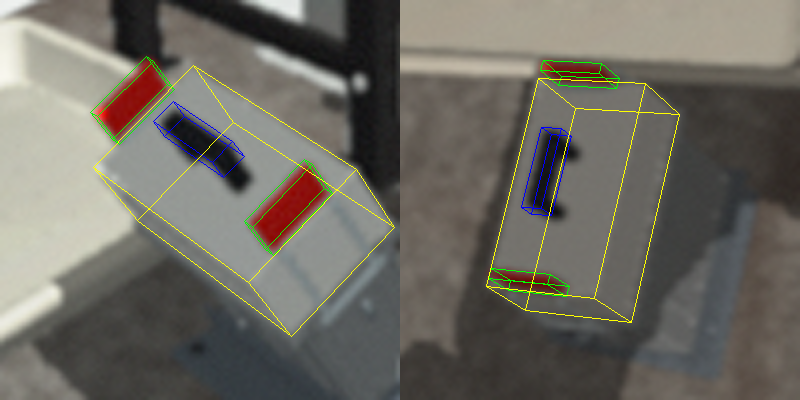

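```bash
cat > plan.py <<'E'
from h import *
O=np.array([.577,-.042]);YAW=-1.7266
F=frame(YAW)
def cur():
    o=ctrl.get_obs(); q=o['eef_rot']; return np.array(o['eef_pos']),R.from_quat([q[1],q[2],q[3],q[0]]),o
def rows(tp,tR,n,p0=None,r0=None):
    """straight line: n equal rows from current to target; body-frame steps"""
    if p0 is None: p0,r0,_=cur()
    tR=R.from_matrix(tR) if not isinstance(tR,R) else tR
    dw=(r0.inv()*tR).as_rotvec()
    p,r=p0.copy(),r0; out=[]
    for k in range(n):
        pn=p0+(tp-p0)*(k+1)/n; rn=r0*R.from_rotvec(dw*(k+1)/n)
        d=r.inv().apply(pn-p)/.05; w=(r.inv()*rn).as_rotvec()/.12
        row=np.round(np.r_[d,w],2); out.append(row)
        p=p+r.apply(row[:3]*.05); r=r*R.from_rotvec(row[3:]*.12)
    a=np.array(out); print('max',abs(a).max(0)); 
    return a
def show(a,claw):
    for i in range(0,len(a),5):
        print('; '.join(' '.join('%g'%v for v in np.r_[x,claw]) for x in a[i:i+5]))
R1=np.c_[F[:,0],-F[:,2],F[:,1]]; R2=np.c_[-F[:,0],-F[:,2],-F[:,1]]
def W(p): return T(O,YAW,np.array(p)/1000.)[0]
E
python3 - <<'E'
from plan import *
p,r,o=cur(); print(ctrl.tcp_to_tips, p); print(r.as_matrix().round(3)); print(R1.round(3))
for n,M in(('R1',R1),('R2',R2)): print(n,np.degrees((r.inv()*R.from_matrix(M)).as_rotvec()))
E
```

```text
0.011 [ 0.24276686 -0.52125041  0.24229007]
[[ 0.422  0.     0.907]
 [-0.907  0.     0.422]
 [-0.    -1.     0.   ]]
[[-0.137 -0.073  0.988]
 [-0.872 -0.464 -0.155]
 [ 0.469 -0.883  0.   ]]
R1 [ -8.28104679  33.21239008 -27.17232626]
R2 [ -35.50000277 -142.38115351   10.81899213]
```

Run:
```python
from plan import *
t=W((0,-56,300)); print(t)
show(rows(t,R1,20),0)
```

```text
[0.54353327 0.10582522 0.30488428]
max [0.57 0.35 0.54 0.06 0.25 0.2 ]
-0.44 -0.06 0.54 -0.06 0.24 -0.2 0; -0.46 -0.08 0.52 -0.06 0.24 -0.2 0; -0.46 -0.09 0.51 -0.06 0.24 -0.19 0; -0.48 -0.11 0.5 -0.06 0.25 -0.2 0; -0.5 -0.12 0.48 -0.06 0.24 -0.2 0
-0.5 -0.14 0.46 -0.06 0.24 -0.2 0; -0.51 -0.15 0.45 -0.06 0.24 -0.19 0; -0.52 -0.17 0.43 -0.06 0.24 -0.2 0; -0.53 -0.18 0.42 -0.06 0.24 -0.2 0; -0.54 -0.2 0.4 -0.06 0.24 -0.2 0
-0.54 -0.21 0.39 -0.06 0.25 -0.19 0; -0.55 -0.23 0.36 -0.06 0.24 -0.2 0; -0.55 -0.25 0.35 -0.06 0.24 -0.2 0; -0.56 -0.26 0.33 -0.06 0.24 -0.2 0; -0.56 -0.28 0.31 -0.06 0.24 -0.19 0
-0.56 -0.29 0.29 -0.06 0.24 -0.2 0; -0.57 -0.31 0.28 -0.06 0.25 -0.2 0; -0.56 -0.32 0.25 -0.06 0.24 -0.2 0; -0.56 -0.34 0.24 -0.06 0.24 -0.2 0; -0.57 -0.35 0.22 -0.06 0.24 -0.19 0
```

Request:
apply_moves:
  plan: "-0.44 -0.06 0.54 -0.06 0.24 -0.2 0; -0.46 -0.08 0.52 -0.06 0.24 -0.2 0; -0.46 -0.09 0.51 -0.06 0.24 -0.19 0; -0.48 -0.11 0.5 -0.06 0.25 -0.2 0; -0.5 -0.12 0.48 -0.06 0.24 -0.2 0"

```text
time_s: 2.15
eef_pos: [0.3184, -0.3631, 0.2582]
eef_rot: [-0.532, 0.599, -0.393, 0.451]
wrist_force: [0.7, 0.6, -0.1]
opening: 0.145
```

Request:
apply_moves:
  plan: "-0.5 -0.14 0.46 -0.06 0.24 -0.2 0; -0.51 -0.15 0.45 -0.06 0.24 -0.19 0; -0.52 -0.17 0.43 -0.06 0.24 -0.2 0; -0.53 -0.18 0.42 -0.06 0.24 -0.2 0; -0.54 -0.2 0.4 -0.06 0.24 -0.2 0"

```text
time_s: 2.65
eef_pos: [0.3934, -0.2064, 0.2742]
eef_rot: [-0.464, 0.597, -0.402, 0.517]
wrist_force: [1.0, 0.3, 0.1]
opening: 0.003
```

Request:
apply_moves:
  plan: "-0.54 -0.21 0.39 -0.06 0.25 -0.19 0; -0.55 -0.23 0.36 -0.06 0.24 -0.2 0; -0.55 -0.25 0.35 -0.06 0.24 -0.2 0; -0.56 -0.26 0.33 -0.06 0.24 -0.2 0; -0.56 -0.28 0.31 -0.06 0.24 -0.19 0"

```text
time_s: 3.15
eef_pos: [0.4688, -0.0495, 0.2899]
eef_rot: [-0.392, 0.589, -0.408, 0.577]
wrist_force: [0.7, -0.4, 1.0]
opening: -0.002
```

Request:
apply_moves:
  plan: "-0.56 -0.29 0.29 -0.06 0.24 -0.2 0; -0.57 -0.31 0.28 -0.06 0.25 -0.2 0; -0.56 -0.32 0.25 -0.06 0.24 -0.2 0; -0.56 -0.34 0.24 -0.06 0.24 -0.2 0; -0.57 -0.35 0.22 -0.06 0.24 -0.19 0"

```text
time_s: 3.65
eef_pos: [0.5441, 0.1075, 0.3049]
eef_rot: [-0.316, 0.575, -0.41, 0.633]
wrist_force: [0.3, -0.0, 0.6]
opening: -0.0
```

```bash
python3 - <<'E'
from plan import *
p,r,o=cur(); print(o['time_s'],p,o['q'].round(3),o['opening'])
print('leaning mm',F.T@(p-np.array([*O,.04]))*1000, 'rot err deg',np.degrees((r.inv()*R.from_matrix(R1)).as_rotvec()))
show(rows(W((0,-56,206)),R1,5),0)
E
python3 crop.py scene 150 60 350 260 3 d1.png
```

```text
3.65 [0.54405892 0.10752215 0.30493429] [ 0.225  0.258  1.461 -0.452  1.613  1.977] -4.919790130101876e-05
leaning mm [ -1.52868542 -55.74403246 300.86945885] rot err deg [-0.0497656  -0.07191037  0.02609713]
max [0.01 0.38 0.01 0.01 0.01 0.  ]
0.01 0.38 -0 -0 -0 0 0; 0 0.38 -0 -0 -0 0 0; 0.01 0.38 -0 -0 -0.01 0 0; 0 0.38 -0.01 -0.01 0 0 0; 0.01 0.38 0 0 -0 0 0
```

View pics/d1.png

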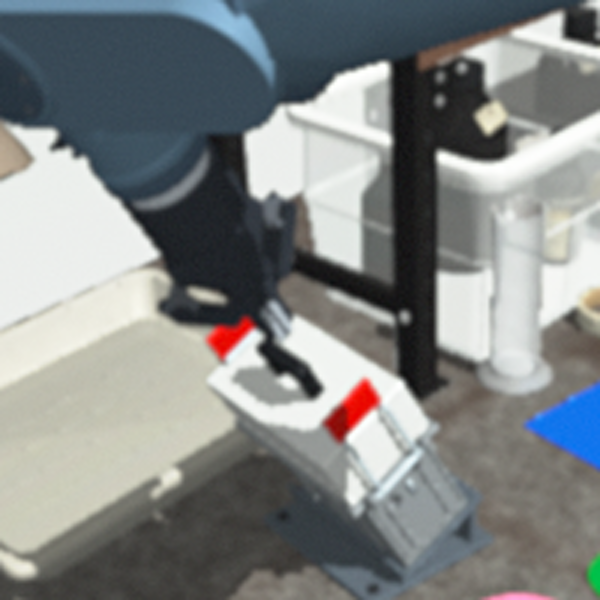

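Request:
apply_moves:
  plan: "0.01 0.38 0 0 0 0 0; 0 0.38 0 0 0 0 0; 0.01 0.38 0 0 0 0 0; 0 0.38 0 0 0 0 0; 0.01 0.36 0 0 0 0 0"

```text
time_s: 4.2
eef_pos: [0.5364, 0.0608, 0.2216]
eef_rot: [-0.316, 0.576, -0.41, 0.633]
wrist_force: [-0.1, 1.4, -0.4]
opening: 0.001
```

Request:
apply_moves:
  plan: "0 0 -0.3 0 0 0 0; 0 0 -0.35 0 0 0 0; 0 0 -0.35 0 0 0 0; 0 0 -0.35 0 0 0 0; 0 0 -0.35 0 0 0 0"

```text
time_s: 4.7
eef_pos: [0.452, 0.0743, 0.2224]
eef_rot: [-0.316, 0.576, -0.41, 0.633]
wrist_force: [0.2, -0.7, 0.4]
opening: -0.002
```

```bash
python3 - <<'E'
from plan import *
p,r,o=cur(); print(o['time_s'],o['wrist_force'])
print('leaning mm',F.T@(p-np.array([*O,.04]))*1000)
E
python3 crop.py scene 150 60 350 260 3 d2.png
```

```text
4.7 [ 0.22474341 -0.68216624  0.403709  ]
leaning mm [   1.29520439 -141.57791479  205.85710726]
```

View pics/d2.png

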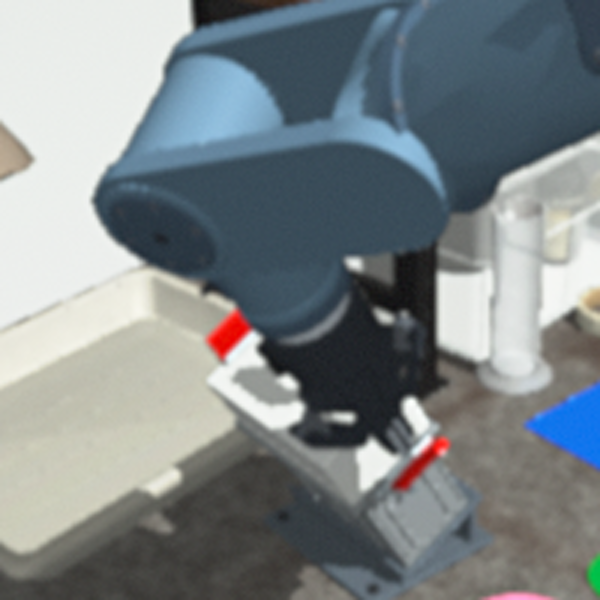

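Run:
```python
from plan import *
p,r,o=cur()
a=W((0,-141,270)); M=R.from_matrix(R1)
print('lift');show(rows(a,R1,5),0)
print('over');show(rows(W((0,56,270)),R1,5,a,M),0)
print('down');show(rows(W((0,56,206)),R1,5,W((0,56,270)),M),0)
```

```text
lift
max [0.01 0.26 0.02 0.01 0.01 0.  ]
-0 -0.26 0.01 0 0 -0 0; -0.01 -0.26 0.01 0 0 -0 0; -0 -0.25 0.01 0.01 0.01 -0 0; -0.01 -0.26 0.02 -0 -0 -0 0; -0 -0.26 0.01 0 -0 -0 0
over
max [0.   0.   0.79 0.   0.   0.  ]
0 0 0.79 0 0 0 0; 0 0 0.79 0 0 0 0; 0 0 0.78 0 0 0 0; 0 0 0.79 0 0 0 0; -0 0 0.79 0 0 0 0
down
max [0.   0.26 0.   0.   0.   0.  ]
-0 0.26 -0 0 0 0 0; 0 0.25 -0 0 0 0 0; -0 0.26 -0 0 0 0 0; -0 0.25 -0 0 0 0 0; -0 0.26 -0 0 0 0 0
```

Request:
apply_moves:
  plan: "0 -0.26 0 0 0 0 0; 0 -0.26 0 0 0 0 0; 0 -0.25 0 0 0 0 0; 0 -0.26 0 0 0 0 0; 0 -0.26 0 0 0 0 0"

```text
time_s: 5.25
eef_pos: [0.4579, 0.1048, 0.2807]
eef_rot: [-0.316, 0.575, -0.41, 0.633]
wrist_force: [0.3, 0.4, 0.4]
opening: -0.001
```

```bash
python3 crop.py scene 150 60 350 260 3 d3.png
```

```text
(no output)
```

View pics/d3.png

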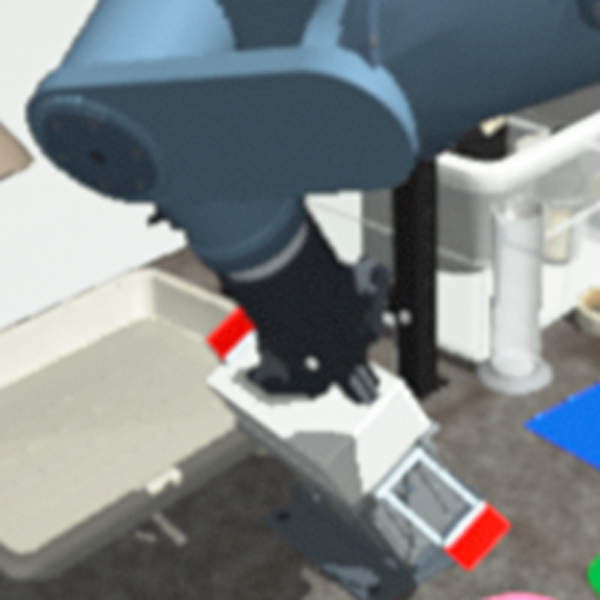

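Request:
apply_moves:
  plan: "0 0 0.79 0 0 0 0; 0 0 0.79 0 0 0 0; 0 0 0.79 0 0 0 0; 0 0 0.79 0 0 0 0; 0 0 0.79 0 0 0 0"

```text
time_s: 5.8
eef_pos: [0.6539, 0.0733, 0.2793]
eef_rot: [-0.316, 0.576, -0.41, 0.633]
wrist_force: [0.8, 0.3, 1.4]
opening: 0.0
```

```bash
python3 - <<'E'
from plan import *
p,r,o=cur(); print(o['time_s'],o['wrist_force'])
print('leaning mm',F.T@(p-np.array([*O,.04]))*1000)
E
python3 crop.py scene 150 60 350 260 3 d4.png
```

```text
5.8 [0.81345422 0.31159091 1.42826592]
leaning mm [  1.22231896  58.10961575 270.40349304]
```

View pics/d4.png

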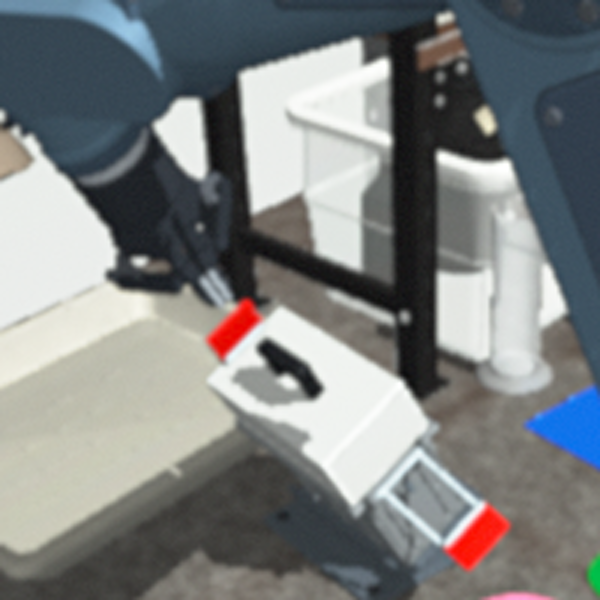

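The near clip has sprung open, with its tab at crop (477,538). Next is the far clip: go down into the gap, then push outwards.

Request:
apply_moves:
  plan: "0 0.26 -0.02 0 0 0 0; 0 0.26 -0.01 0 0 0 0; 0 0.26 -0.01 0 0 0 0; 0 0.25 0 0 0 0 0; 0 0.25 0 0 0 0 0"

```text
time_s: 6.35
eef_pos: [0.645, 0.0439, 0.2223]
eef_rot: [-0.316, 0.576, -0.41, 0.633]
wrist_force: [0.3, -0.4, 0.5]
opening: -0.004
```

Request:
apply_moves:
  plan: "0 0 0.3 0 0 0 0; 0 0 0.35 0 0 0 0; 0 0 0.35 0 0 0 0; 0 0 0.35 0 0 0 0; 0 0 0.35 0 0 0 0"

```text
time_s: 6.85
eef_pos: [0.73, 0.0307, 0.2227]
eef_rot: [-0.316, 0.576, -0.41, 0.633]
wrist_force: [-0.4, -0.6, 0.6]
opening: -0.0
```

Request:
apply_moves:
  plan: "0 -0.2 0 0 0 0 0; 0 -0.3 0 0 0 0 0; 0 -0.4 0 0 0 0 0; 0 -0.4 0 0 0 0.0 0.3; 0 -0.3 0 0 0 0 0.7"

```text
time_s: 7.35
eef_pos: [0.7353, 0.0697, 0.2968]
eef_rot: [-0.317, 0.575, -0.41, 0.633]
wrist_force: [0.9, 1.0, 0.4]
opening: 0.333
```

```bash
python3 - <<'E'
from plan import *
p,r,o=cur(); print(o['time_s'],o['wrist_force'])
print('leaning mm',F.T@(p-np.array([*O,.04]))*1000)
E
python3 crop.py scene 150 60 350 260 3 d5.png
```

```text
7.35 [0.89188005 0.98316826 0.43716578]
leaning mm [  1.4568741  139.08137671 290.12079179]
```

View pics/d5.png

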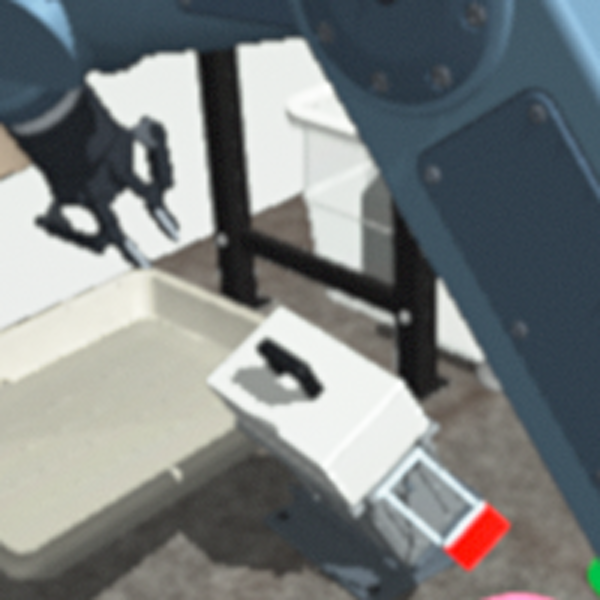

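Run:
```python
from plan import *
a=W((0,0,290)); M=R.from_matrix(R1)
show(rows(a,R1,5),.7)
show(rows(W((0,0,208)),R1,5,a,M),.7)
```

```text
max [0.01 0.01 0.56 0.02 0.01 0.01]
-0.01 0.01 -0.56 -0.01 -0 -0 0.7; -0 0.01 -0.56 -0.01 -0 -0.01 0.7; -0.01 0 -0.56 -0.01 -0.01 -0 0.7; -0 0.01 -0.56 -0.01 0 -0.01 0.7; -0.01 0.01 -0.55 -0.02 0 0 0.7
max [0.   0.33 0.   0.   0.   0.  ]
0 0.33 -0 0 0 0 0.7; 0 0.33 -0 0 0 0 0.7; -0 0.32 0 0 0 0 0.7; 0 0.33 0 0 0 0 0.7; 0 0.33 -0 0 0 0 0.7
```

Request:
apply_moves:
  plan: "-0.01 0.01 -0.56 0 0 0 0.7; 0 0.01 -0.56 0 0 0 0.7; -0.01 0 -0.56 0 0 0 0.7; 0 0 -0.56 0 0 0 0.7; -0.01 0 -0.55 0 0 0 0.7"

```text
time_s: 7.9
eef_pos: [0.5961, 0.0909, 0.2922]
eef_rot: [-0.316, 0.576, -0.41, 0.633]
wrist_force: [-0.1, -0.0, 0.6]
opening: 0.701
```

Request:
apply_moves:
  plan: "0 0 0 0 0 0 0.7; 0 0.2 0 0 0 0 0.7; 0 0.25 0 0 0 0 0.7; 0 0.2 0 0 0 0 0.7; 0 0 0 0 0 0 0.7"

```text
time_s: 8.4
eef_pos: [0.5947, 0.0742, 0.2604]
eef_rot: [-0.315, 0.577, -0.411, 0.632]
wrist_force: [-0.0, -0.3, -0.4]
opening: 0.7
```

```bash
python3 - <<'E'
from plan import *
p,r,o=cur(); print(o['time_s'],o['wrist_force'],o['opening'])
print('leaning mm',F.T@(p-np.array([*O,.04]))*1000)
E
python3 crop.py scene 180 90 320 210 5 d6.png; python3 crop.py top 200 120 340 240 5 d7.png
```

```text
8.4 [-0.01755519 -0.28212231 -0.40236221] 0.6998232243433616
leaning mm [ -0.28501314  -0.52372469 249.76383741]
```

View pics/d6.png

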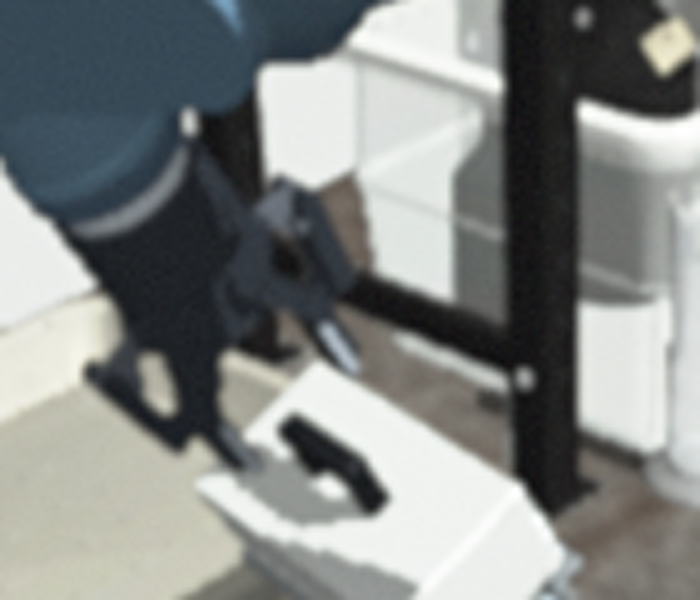

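View pics/d7.png

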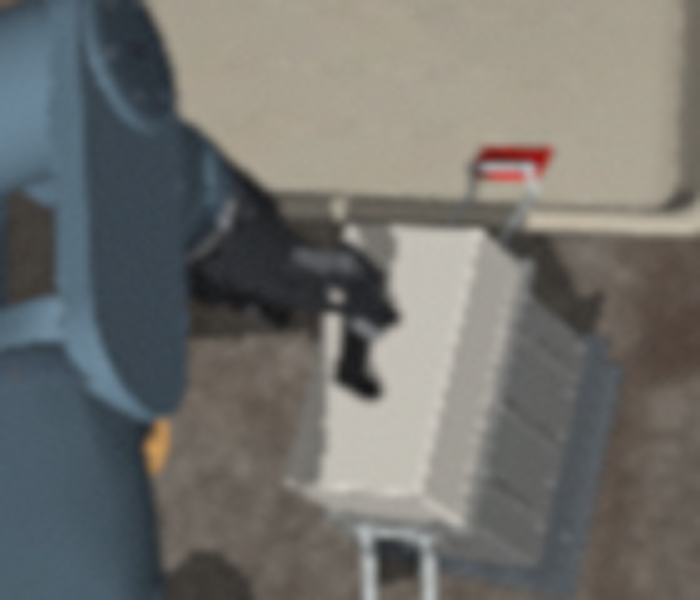

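Request:
apply_moves:
  plan: "0 0.2 0 0 0 0 0.7; 0 0.22 0 0 0 0 0.7; 0 0.22 0 0 0 0 0.7; 0 0.2 0.01 0 0 0 0.7; 0 0 0 0 0 0 0.4"

```text
time_s: 9.0
eef_pos: [0.5919, 0.0551, 0.2241]
eef_rot: [-0.315, 0.577, -0.411, 0.632]
wrist_force: [0.5, -0.5, -0.2]
opening: 0.547
```

Request:
apply_moves:
  plan: "0 0 0 0 0 0 0; 0 0 0 0 0 0 0; 0 0 0 0 0 0 0; 0 0 0 0 0 0 0; 0 0 0 0 0 0 0"

```text
time_s: 9.5
eef_pos: [0.5933, 0.0563, 0.2267]
eef_rot: [-0.317, 0.575, -0.41, 0.633]
wrist_force: [0.9, 0.7, 1.2]
opening: 0.193
```

```bash
python3 - <<'E'
from plan import *
p,r,o=cur(); print(o['time_s'],o['wrist_force'],o['opening'])
print('leaning mm',F.T@(p-np.array([*O,.04]))*1000)
E
python3 crop.py scene 180 90 320 210 5 d8.png
```

```text
9.5 [0.88380068 0.72020131 1.18745564] 0.19292829604882253
leaning mm [ -0.30924716   0.83883029 211.58842184]
```

View pics/d8.png

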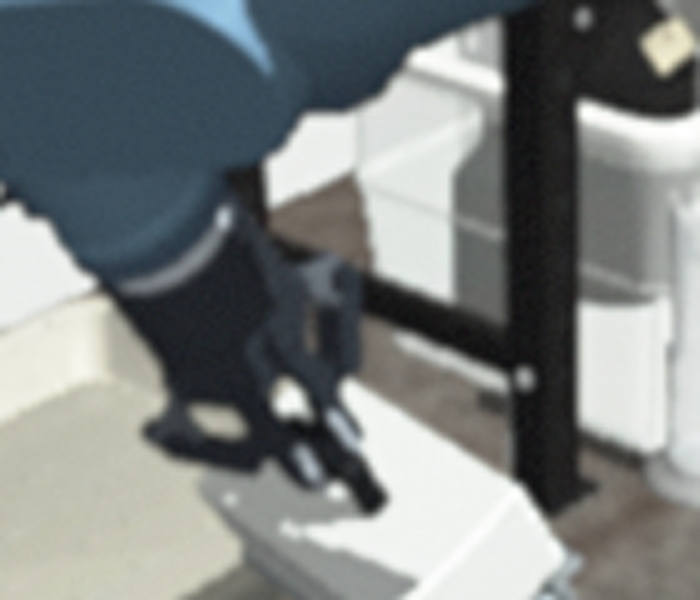

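Request:
apply_moves:
  plan: "0 -0.1 0 0 0 0 0; 0 -0.2 0 0 0 0 0; 0 -0.3 0 0 0 0 0; 0 -0.4 0 0 0 0 0; 0 -0.4 0 0 0 0 0"

```text
time_s: 10.05
eef_pos: [0.5981, 0.0892, 0.2896]
eef_rot: [-0.316, 0.576, -0.41, 0.633]
wrist_force: [0.8, 0.5, -1.3]
opening: 0.196
```

```bash
python3 - <<'E'
from plan import *
p,r,o=cur(); print(o['time_s'],o['wrist_force'],o['opening'],o['q'].round(2))
print('leaning mm',F.T@(p-np.array([*O,.04]))*1000)
E
python3 crop.py scene 150 60 350 260 3 e1.png
```

```text
10.05 [ 0.79187732  0.49792764 -1.26288609] 0.19574166198524967 [ 0.18  0.36  1.36 -0.46  1.59  1.94]
leaning mm [-1.38737018e-01  5.30780111e-01  2.82788006e+02]
```

View pics/e1.png

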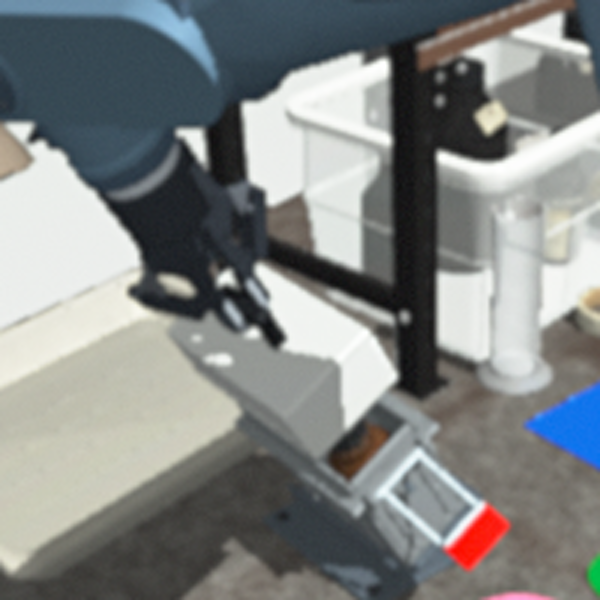

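Run:
```python
from plan import *
p,r,o=cur(); 
a=p+F[:,2]*.07
show(rows(a,r,5),0)
ang=np.radians(-96.7); x=np.array([np.cos(ang),np.sin(ang),0]);y=np.array([0,0,-1.]); RM=np.c_[x,y,np.cross(x,y)]
b=np.array([.4835,-.345,.30])
print('transit');show(rows(b,RM,15,a,r),0)
```

```text
max [0.   0.28 0.01 0.   0.   0.  ]
-0 -0.28 0 0 0 0 0; -0 -0.28 0 0 0 0 0; -0 -0.28 0.01 0 0 0 0; -0 -0.28 -0 0 0 0 0; -0 -0.28 -0 0 0 0 0
transit
max [0.63 0.36 0.09 0.01 0.03 0.27]
0.53 0.36 -0.06 0 -0.02 0.27 0; 0.55 0.35 -0.07 0 -0.02 0.27 0; 0.55 0.33 -0.07 0 -0.02 0.27 0; 0.57 0.31 -0.06 0.01 -0.03 0.27 0; 0.57 0.29 -0.08 -0 -0.02 0.27 0
0.59 0.28 -0.07 -0 -0.02 0.27 0; 0.59 0.25 -0.07 0 -0.02 0.27 0; 0.6 0.24 -0.08 0 -0.02 0.27 0; 0.61 0.21 -0.07 0 -0.02 0.27 0; 0.61 0.2 -0.08 0.01 -0.02 0.27 0
0.62 0.17 -0.08 -0 -0.02 0.27 0; 0.63 0.16 -0.08 -0 -0.02 0.27 0; 0.63 0.14 -0.08 0 -0.03 0.27 0; 0.63 0.11 -0.09 0 -0.02 0.27 0; 0.63 0.09 -0.08 0 -0.02 0.27 0
```

Request:
apply_moves:
  plan: "0 -0.28 0 0 0 0 0; 0 -0.28 0 0 0 0 0; 0 -0.28 0 0 0 0 0; 0 -0.28 0 0 0 0 0; 0 -0.28 0 0 0 0 0"

```text
time_s: 10.6
eef_pos: [0.6031, 0.1213, 0.3508]
eef_rot: [-0.316, 0.576, -0.41, 0.633]
wrist_force: [0.6, -0.0, -2.5]
opening: 0.198
```

Request:
apply_moves:
  plan: "0.53 0.36 -0.06 0 -0.02 0.27 0; 0.55 0.35 -0.07 0 -0.02 0.27 0; 0.55 0.33 -0.07 0 -0.02 0.27 0; 0.57 0.31 -0.06 0.01 -0.03 0.27 0; 0.57 0.29 -0.08 0 -0.02 0.27 0"

```text
time_s: 11.1
eef_pos: [0.5619, -0.0359, 0.3326]
eef_rot: [-0.37, 0.544, -0.453, 0.601]
wrist_force: [0.4, -0.9, -2.1]
opening: 0.197
```

Request:
apply_moves:
  plan: "0.59 0.28 -0.07 0 -0.02 0.27 0; 0.59 0.25 -0.07 0 -0.02 0.27 0; 0.6 0.24 -0.08 0 -0.02 0.27 0; 0.61 0.21 -0.07 0 -0.02 0.27 0; 0.61 0.2 -0.08 0.01 -0.02 0.27 0"

```text
time_s: 11.6
eef_pos: [0.5213, -0.1923, 0.3146]
eef_rot: [-0.42, 0.509, -0.493, 0.567]
wrist_force: [0.9, 0.3, -1.3]
opening: 0.196
```

Request:
apply_moves:
  plan: "0.62 0.17 -0.08 0 -0.02 0.27 0; 0.63 0.16 -0.08 0 -0.02 0.27 0; 0.63 0.14 -0.08 0 -0.03 0.27 0; 0.63 0.11 -0.09 0 -0.02 0.27 0; 0.63 0.09 -0.08 0 -0.02 0.27 0"

```text
time_s: 12.1
eef_pos: [0.4806, -0.3483, 0.2969]
eef_rot: [0.468, -0.472, 0.53, -0.527]
wrist_force: [0.7, -0.2, -2.2]
opening: 0.196
```

```bash
cat > st.py <<'E'
from plan import *
p,r,o=cur(); print(o['time_s'],p,o['wrist_force'].round(1),o['torque'].round(2),o['opening'],o['q'].round(2)); print(r.as_matrix().round(3))
E
python3 st.py
python3 crop.py scene 270 80 470 280 3 e2.png;python3 crop.py top 280 130 480 330 3 e3.png
```

```text
12.1 [ 0.48063156 -0.34831784  0.29685173] [ 0.7 -0.2 -2.2] [ 0.02 -0.05  0.  ] 0.19595563431608087 [-0.82  0.19  1.49 -0.01  1.47  0.86]
[[-0.117 -0.006  0.993]
 [-0.993 -0.001 -0.117]
 [ 0.001 -1.    -0.006]]
```

View pics/e2.png

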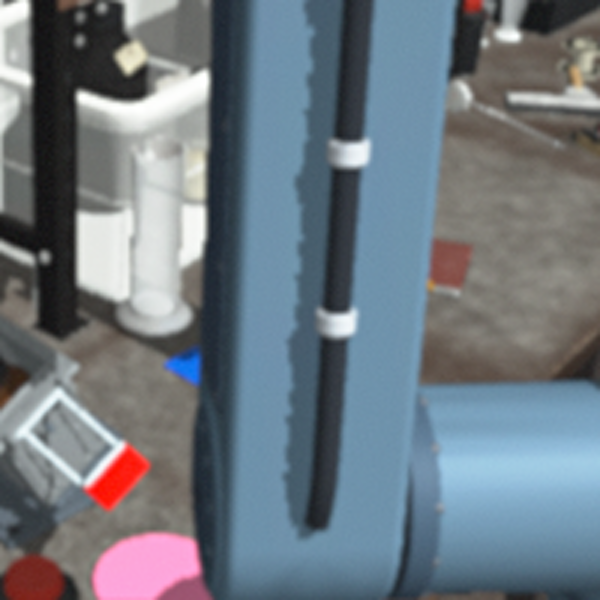

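View pics/e3.png

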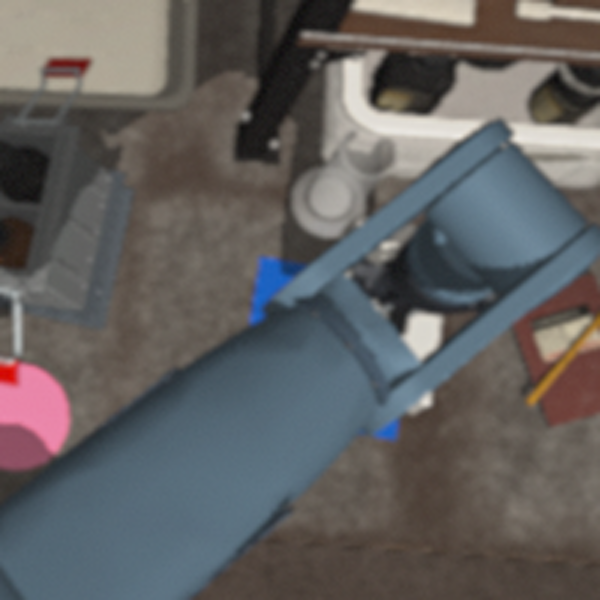

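Run:
```python
from plan import *
p,r,o=cur()
ang=np.radians(-96.7); x=np.array([np.cos(ang),np.sin(ang),0]);y=np.array([0,0,-1.]); RM=np.c_[x,y,np.cross(x,y)]
show(rows(np.array([.4835,-.345,.12]),RM,10),0)
```

```text
max [0.02 0.36 0.01 0.01 0.01 0.01]
-0.01 0.35 0.01 0.01 -0 0 0; -0.02 0.35 0.01 0 -0.01 0 0; -0.01 0.35 0.01 0.01 -0 0.01 0; -0.02 0.36 0.01 0.01 -0.01 -0 0; -0.01 0.35 0.01 0 -0 0 0
-0.02 0.35 0 0.01 -0.01 0 0; -0.01 0.35 0.01 0.01 -0 0.01 0; -0.01 0.35 0.01 0 -0.01 -0 0; -0.02 0.35 0.01 0.01 -0 -0 0; -0.01 0.36 0 0.01 -0.01 0 0
```

Request:
apply_moves:
  plan: "-0.01 0.35 0.01 0.01 0 0 0; -0.02 0.35 0.01 0 -0.01 0 0; -0.01 0.35 0.01 0.01 0 0.01 0; -0.02 0.36 0.01 0.01 -0.01 0 0; -0.01 0.35 0.01 0 0 0 0"

```text
time_s: 12.7
eef_pos: [0.4839, -0.3433, 0.2081]
eef_rot: [0.469, -0.472, 0.528, -0.527]
wrist_force: [-0.3, 0.2, -2.4]
opening: 0.197
```

Request:
apply_moves:
  plan: "-0.02 0.35 0 0.01 -0.01 0 0; -0.01 0.35 0.01 0.01 0 0.01 0; -0.01 0.35 0.01 0 -0.01 0 0; -0.02 0.35 0.01 0.01 0 0 0; -0.01 0.32 0 0.01 -0.01 0 0"

```text
time_s: 13.2
eef_pos: [0.4858, -0.34, 0.1219]
eef_rot: [-0.472, 0.471, -0.527, 0.527]
wrist_force: [-0.5, 0.8, -1.6]
opening: 0.194
```

Request:
apply_moves:
  plan: "0 0 0 0 0 0 0; 0 0.1 0 0 0 0 0; 0 0.1 0 0 0 0 0; 0 0.1 0 0 0 0 0; 0 0 0 0 0 0 0"

```text
time_s: 13.7
eef_pos: [0.4852, -0.3404, 0.1068]
eef_rot: [-0.472, 0.471, -0.527, 0.527]
wrist_force: [-0.3, -0.3, -2.5]
opening: 0.193
```

```bash
python3 st.py
python3 crop.py scene 270 80 470 280 3 e4.png;python3 crop.py top 280 130 480 330 3 e5.png; python3 st.py
```

```text
13.7 [ 0.48521196 -0.34038682  0.1068237 ] [-0.3 -0.3 -2.5] [ 0.02  0.01 -0.01] 0.19292770584763771 [-0.81  0.37  1.66  0.    1.11  0.87]
[[-0.112  0.001  0.994]
 [-0.994  0.001 -0.112]
 [-0.001 -1.     0.001]]
13.8 [ 0.48542578 -0.34065639  0.10736257] [-0.6 -0.3 -1.3] [ 0.03 -0.04  0.04] 0.19578952001823025 [-0.81  0.37  1.66  0.    1.11  0.87]
[[-0.112  0.002  0.994]
 [-0.994  0.    -0.112]
 [-0.    -1.     0.002]]
```

View pics/e5.png

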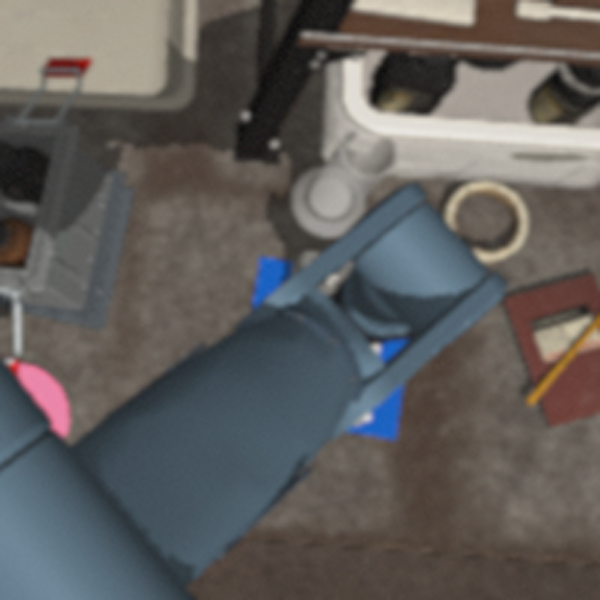

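Request:
apply_moves:
  plan: "0.09 0 -0.02 0 0 0 0; 0 0.06 0 0 0 0 0; 0 0.06 0 0 0 0 0; 0 0.06 0 0 0 0 0; 0 0 0 0 0 0 0"

```text
time_s: 14.3
eef_pos: [0.4835, -0.3446, 0.0974]
eef_rot: [0.472, -0.471, 0.527, -0.527]
wrist_force: [0.0, 0.2, -1.8]
opening: 0.197
```

Request:
apply_moves:
  plan: "0 0.03 0 0 0 0 0; 0 0.02 0 0 0 0 0; 0 0 0 0 0 0 0; 0 0 0 0 0 0 0; 0 0 0 0 0 0 0"

```text
time_s: 14.8
eef_pos: [0.484, -0.345, 0.0958]
eef_rot: [-0.472, 0.471, -0.527, 0.528]
wrist_force: [0.5, -0.7, -2.1]
opening: 0.198
```

```bash
python3 st.py
python3 crop.py top 330 180 430 280 6 e5b.png; python3 st.py
```

```text
14.8 [ 0.48398634 -0.34501102  0.09583045] [ 0.5 -0.7 -2.1] [-0.    0.   -0.01] 0.19795101493128014 [-0.82  0.39  1.67  0.    1.09  0.86]
[[-0.112  0.002  0.994]
 [-0.994 -0.    -0.112]
 [-0.    -1.     0.002]]
14.85 [ 0.48399712 -0.34499468  0.09583297] [-0.4  0.2 -1.5] [ 0.01  0.04 -0.03] 0.19763372152321668 [-0.82  0.39  1.67  0.    1.09  0.86]
[[-0.112  0.002  0.994]
 [-0.994 -0.    -0.112]
 [-0.    -1.     0.002]]
```

View pics/e5b.png

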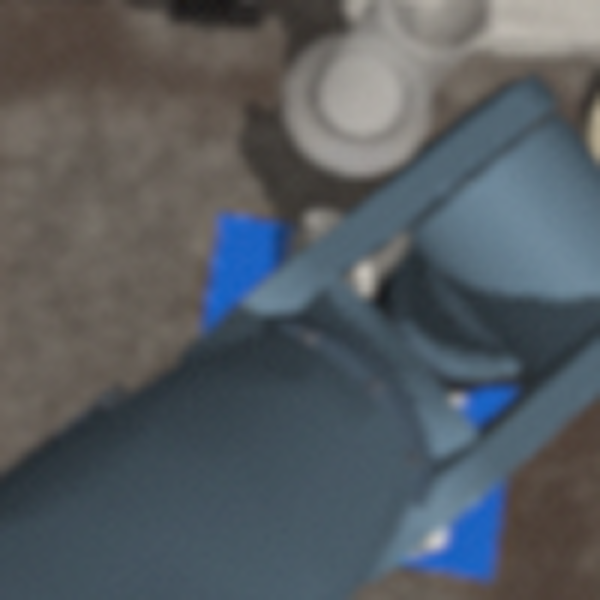

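Request:
apply_moves:
  plan: "0 0.02 0 0 0 0 0; 0 0.02 0 0 0 0 0; 0 0.02 0 0 0 0 0; 0 0 0 0 0 0 0; 0 0 0 0 0 0 0"

```text
time_s: 15.35
eef_pos: [0.484, -0.345, 0.0928]
eef_rot: [-0.472, 0.471, -0.527, 0.528]
wrist_force: [-0.1, 0.6, -1.5]
opening: 0.195
```

Request:
apply_moves:
  plan: "0 0.02 0 0 0 0 0; 0 0 0 0 0 0 0; 0 0.02 0 0 0 0 0; 0 0 0 0 0 0 0; 0 0 0 0 0 0 0"

```text
time_s: 15.85
eef_pos: [0.4841, -0.3451, 0.0926]
eef_rot: [-0.472, 0.471, -0.527, 0.528]
wrist_force: [-4.5, 3.2, 12.2]
opening: 0.2
```

Request:
apply_moves:
  plan: "0 -0.01 0 0 0 0 0; 0 0 0 0 0 0 0.3; 0 0 0 0 0 0 0.5; 0 0 0 0 0 0 0.7; 0 0 0 0 0 0 0.7"

```text
time_s: 16.35
eef_pos: [0.4839, -0.3449, 0.091]
eef_rot: [-0.472, 0.471, -0.527, 0.528]
wrist_force: [-0.6, -0.1, -1.0]
opening: 0.702
```

Request:
apply_moves:
  plan: "0 0 0 0 0 0 0.7; 0 -0.1 0 0 0 0 0.7; 0 -0.2 0 0 0 0 0.7; 0 -0.4 0 0 0 0 0.7; 0 -0.5 0 0 0 0 0.7"

```text
time_s: 16.85
eef_pos: [0.4834, -0.3445, 0.1517]
eef_rot: [0.472, -0.471, 0.527, -0.527]
wrist_force: [-0.4, 0.1, -0.0]
opening: 0.702
```

Run:
```python
from plan import *
p,r,o=cur(); print(p,o['opening'])
a=p+np.array([0,.0,.13]); show(rows(a,r,5),.7)
show(rows(W((0,-38,300))+np.array([0,0,.02]),R1,15,a,r),.9)
```

```text
[ 0.48341567 -0.34454619  0.15173792] 0.70152837703251
max [0.   0.52 0.   0.   0.   0.  ]
-0 -0.52 0 0 0 0 0.7; -0 -0.52 0 0 0 0 0.7; -0 -0.52 0 0 0 0 0.7; -0 -0.52 0 0 0 0 0.7; -0 -0.52 0 0 0 0 0.7
max [0.61 0.32 0.04 0.01 0.03 0.28]
-0.6 -0.06 0.04 -0.01 0.02 -0.27 0.9; -0.61 -0.07 0.03 -0 0.03 -0.27 0.9; -0.6 -0.1 0.03 -0.01 0.02 -0.28 0.9; -0.59 -0.11 0.04 -0.01 0.02 -0.27 0.9; -0.6 -0.14 0.03 -0 0.03 -0.27 0.9
-0.58 -0.15 0.02 -0.01 0.02 -0.27 0.9; -0.59 -0.18 0.03 -0 0.03 -0.28 0.9; -0.57 -0.19 0.02 -0.01 0.02 -0.27 0.9; -0.57 -0.21 0.02 -0.01 0.02 -0.27 0.9; -0.57 -0.23 0.03 -0 0.03 -0.27 0.9
-0.55 -0.25 0.01 -0.01 0.02 -0.27 0.9; -0.55 -0.27 0.02 -0.01 0.02 -0.28 0.9; -0.54 -0.28 0.02 -0 0.03 -0.27 0.9; -0.53 -0.3 0.01 -0.01 0.02 -0.27 0.9; -0.51 -0.32 0.01 -0.01 0.03 -0.27 0.9
```

Request:
apply_moves:
  plan: "0 -0.52 0 0 0 0 0.7; 0 -0.52 0 0 0 0 0.7; 0 -0.52 0 0 0 0 0.7; 0 -0.52 0 0 0 0 0.7; 0 -0.52 0 0 0 0 0.7"

```text
time_s: 17.35
eef_pos: [0.4835, -0.3449, 0.2835]
eef_rot: [-0.472, 0.471, -0.526, 0.528]
wrist_force: [-0.1, -0.4, -0.7]
opening: 0.694
```

Request:
apply_moves:
  plan: "-0.6 -0.06 0.04 -0.01 0.02 -0.27 0.9; -0.61 -0.07 0.03 0 0.03 -0.27 0.9; -0.6 -0.1 0.03 -0.01 0.02 -0.28 0.9; -0.59 -0.11 0.04 -0.01 0.02 -0.27 0.9; -0.6 -0.14 0.03 0 0.03 -0.27 0.9"

```text
time_s: 17.85
eef_pos: [0.5098, -0.1945, 0.2968]
eef_rot: [-0.422, 0.509, -0.49, 0.568]
wrist_force: [0.4, -0.4, 0.1]
opening: 0.903
```

Request:
apply_moves:
  plan: "-0.58 -0.15 0.02 -0.01 0.02 -0.27 0.9; -0.59 -0.18 0.03 0 0.03 -0.28 0.9; -0.57 -0.19 0.02 -0.01 0.02 -0.27 0.9; -0.57 -0.21 0.02 -0.01 0.02 -0.27 0.9; -0.57 -0.23 0.03 0 0.03 -0.27 0.9"

```text
time_s: 18.35
eef_pos: [0.5358, -0.0452, 0.311]
eef_rot: [-0.37, 0.544, -0.451, 0.603]
wrist_force: [0.8, -0.1, 0.6]
opening: 0.9
```

Request:
apply_moves:
  plan: "-0.55 -0.25 0.01 -0.01 0.02 -0.27 0.9; -0.55 -0.27 0.02 -0.01 0.02 -0.28 0.9; -0.54 -0.28 0.02 0 0.03 -0.27 0.9; -0.53 -0.3 0.01 -0.01 0.02 -0.27 0.9; -0.51 -0.32 0.01 -0.01 0.03 -0.27 0.9"

```text
time_s: 18.85
eef_pos: [0.5613, 0.104, 0.3253]
eef_rot: [-0.316, 0.575, -0.41, 0.634]
wrist_force: [0.8, -0.6, 0.6]
opening: 0.902
```

```bash
python3 - <<'E'
from plan import *
p,r,o=cur(); print(o['time_s'],p,o['opening'],'lean',F.T@(p-np.array([*O,.04]))*1000,np.degrees((r.inv()*R.from_matrix(R1)).as_rotvec()))
im=ctrl.camera('top'); x0,y0,x1,y1=230,130,430,280;S=4
v=cv2.resize(im[y0:y1,x0:x1,::-1],None,fx=S,fy=S,interpolation=cv2.INTER_CUBIC)
for k,c in((170,(0,255,0)),(144,(0,255,255))):
  for y in(-38,38):
    th=np.linspace(0,2*np.pi,40); P=np.c_[19*np.cos(th),y+19*np.sin(th),0*th+k+(5 if y>0 else 0)]/1000
    cv2.polylines(v,[np.round((proj('top',T(O,YAW,P))+.5-[x0,y0])*S).astype(int)],True,c,1)
# expected lid top on mat
ang=np.radians(-96.6);ex=np.array([np.cos(ang),np.sin(ang),0]);ey=np.array([-ex[1],ex[0],0])
C=np.array([.484,-.345,.066])
P=np.array([C+a*.048*ex+b*.086*ey for a,b in((1,1),(1,-1),(-1,-1),(-1,1))])
cv2.polylines(v,[np.round((proj('top',P)+.5-[x0,y0])*S).astype(int)],True,(0,255,0),1)
cv2.imwrite('pics/f1.png',v)
print(ctrl.recognise('top','lid_handle')[:2],ctrl.recognise('top','amber_bottle_mid')[:2])
E
python3 crop.py scene 180 60 380 260 3 f2.png
```

```text
18.85 [0.56131925 0.10397118 0.32534862] 0.902156870093706 lean [  8.78775828 -38.14175553 318.50477205] [-0.10732378 -0.11875478  0.07959491]
[{'point': [0.4758, -0.3374, 0.0704], 'score': 0.64}] [{'point': [0.5367, 0.0252, 0.1641], 'score': 0.8}, {'point': [0.7417, -0.0197, 0.1268], 'score': 0.62}]
```

View pics/f1.png

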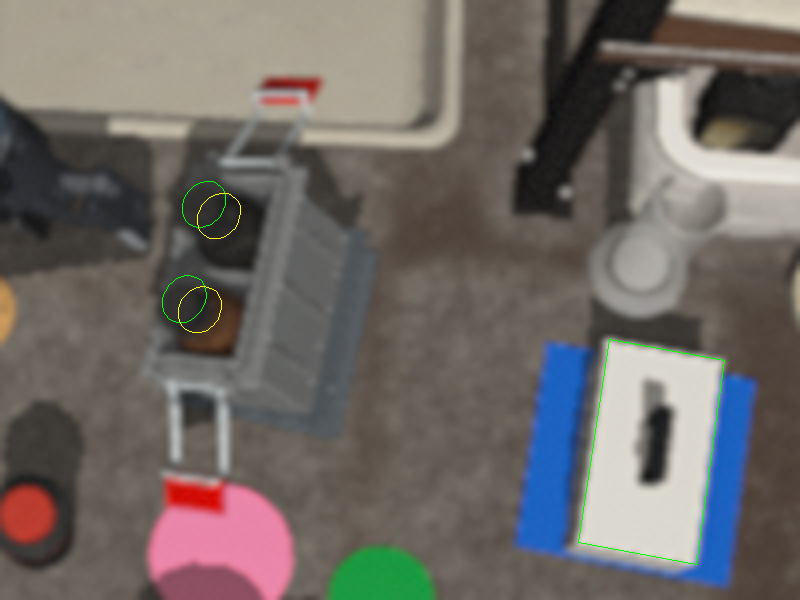

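View pics/f2.png

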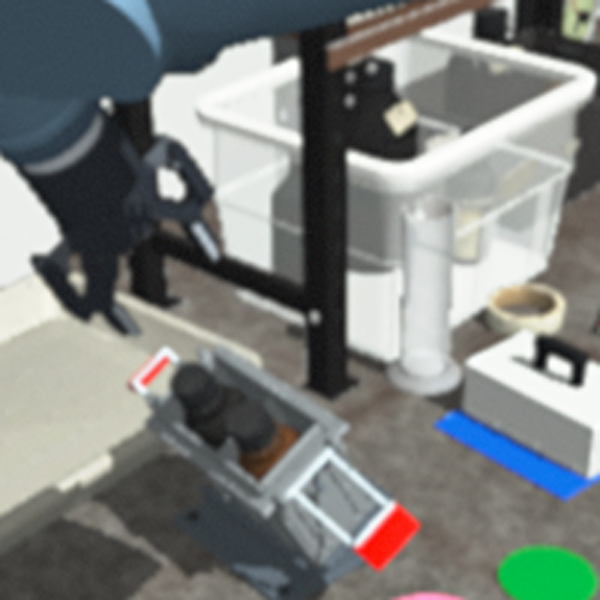

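Run:
```python
from plan import *
outs=[]
for n,(x0,y0,x1,y1) in {'scene':(220,160,300,240),'top':(255,155,335,235)}.items():
    S=5; im=ctrl.camera(n)
    v=cv2.resize(im[y0:y1,x0:x1,::-1],None,fx=S,fy=S,interpolation=cv2.INTER_CUBIC)
    v=np.clip(v.astype(float)*1.6+15,0,255).astype(np.uint8)
    for k,c,rr in((170,(0,255,0),19),(144,(0,255,255),19)):
      for y in(-38,38):
        th=np.linspace(0,2*np.pi,40); P=np.c_[-4.5+rr*np.cos(th),y+rr*np.sin(th),0*th+k+(5 if y>0 else 0)]/1000
        cv2.polylines(v,[np.round((proj(n,T(O,YAW,P))+.5-[x0,y0])*S).astype(int)],True,c,1)
    P=np.array([[a*41,b*79,135] for a,b in((1,1),(1,-1),(-1,-1),(-1,1))])/1000
    cv2.polylines(v,[np.round((proj(n,T(O,YAW,P))+.5-[x0,y0])*S).astype(int)],True,(255,255,0),1)
    outs.append(v)
cv2.imwrite('pics/f3.png',np.hstack(outs))
```

```text
(no output)
```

View pics/f3.png

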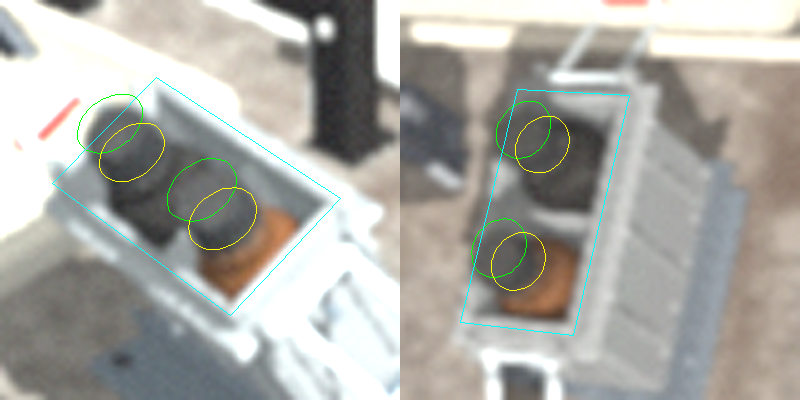

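Run:
```python
from plan import *
a=W((-3,-38,230)); M=R.from_matrix(R1)
show(rows(a,R1,5),.9)
show(rows(W((-3,-38,153)),R1,5,a,M),.9)
```

```text
max [0.06 0.35 0.   0.01 0.01 0.  ]
-0.05 0.35 -0 -0 -0 0 0.9; -0.06 0.34 -0 -0 -0.01 0 0.9; -0.05 0.35 -0 -0 0 0 0.9; -0.05 0.35 -0 -0 -0 0 0.9; -0.06 0.35 -0 -0.01 -0.01 0 0.9
max [0.   0.31 0.   0.   0.   0.  ]
-0 0.31 0 0 0 0 0.9; -0 0.31 -0 0 0 0 0.9; -0 0.3 -0 0 0 0 0.9; -0 0.31 -0 0 0 0 0.9; -0 0.31 -0 0 0 0 0.9
```

Request:
apply_moves:
  plan: "-0.05 0.35 0 0 0 0 0.9; -0.06 0.34 0 0 -0.01 0 0.9; -0.05 0.35 0 0 0 0 0.9; -0.05 0.35 0 0 0 0 0.9; -0.06 0.35 0 -0.01 -0.01 0 0.9"

```text
time_s: 19.65
eef_pos: [0.5567, 0.0721, 0.2409]
eef_rot: [-0.315, 0.576, -0.411, 0.633]
wrist_force: [-0.2, -1.4, -0.4]
opening: 0.9
```

Request:
apply_moves:
  plan: "0 0.1 0 0 0 0 0.9; 0 0.1 0 0 0 0 0.9; 0 0.1 0 0 0 0 0.9; 0 0.1 0 0 0 0 0.9; 0 0 0 0 0 0 0.9"

```text
time_s: 20.15
eef_pos: [0.5552, 0.0644, 0.2231]
eef_rot: [-0.316, 0.577, -0.41, 0.632]
wrist_force: [-0.8, 0.4, 0.5]
opening: 0.897
```

```bash
python3 - <<'E'
from plan import *
p,r,o=cur(); print(o['time_s'],o['opening'],'lean',F.T@(p-np.array([*O,.04]))*1000)
E
python3 crop.py scene 210 130 310 230 5 f4.png;python3 crop.py top 230 140 330 240 5 f5.png
```

```text
20.15 0.897334344072397 lean [ -3.86038839 -38.03974572 209.40008511]
```

View pics/f4.png

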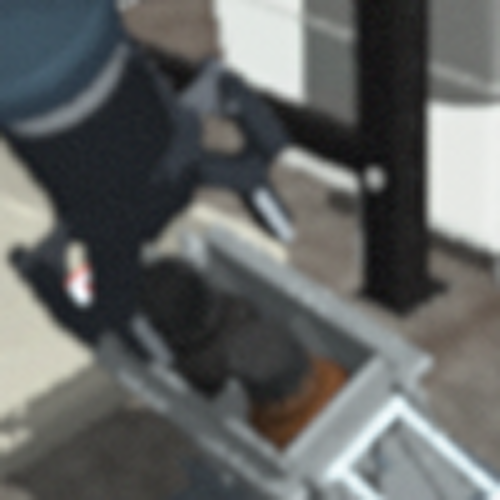

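View pics/f5.png

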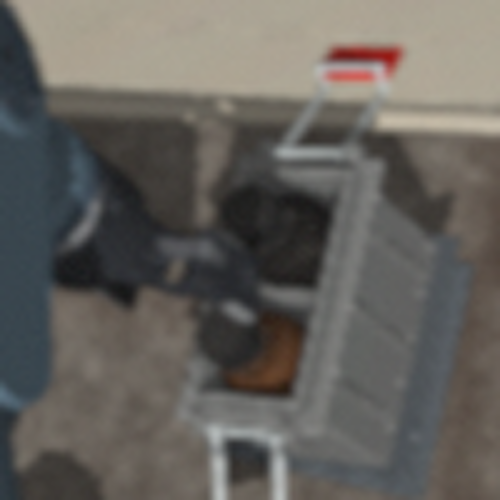

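Request:
apply_moves:
  plan: "0 0.23 0 0 0 0 0.9; 0 0.23 0 0 0 0 0.9; 0 0.23 0 0 0 0 0.9; 0 0.23 0 0 0 0 0.9; 0 0.2 0 0 0 0 0.9"

```text
time_s: 20.75
eef_pos: [0.5507, 0.0379, 0.1724]
eef_rot: [-0.315, 0.577, -0.41, 0.632]
wrist_force: [0.2, -0.1, -0.3]
opening: 0.899
```

Request:
apply_moves:
  plan: "0 0 0 0 0 0 0.6; 0 0 0 0 0 0 0.4; 0 0 0 0 0 0 0.1; 0 0 0 0 0 0 0.1; 0 0 0 0 0 0 0.1"

```text
time_s: 21.25
eef_pos: [0.5518, 0.0393, 0.1744]
eef_rot: [-0.317, 0.576, -0.41, 0.632]
wrist_force: [1.3, 3.7, 1.3]
opening: 0.423
```

```bash
python3 - <<'E'
from plan import *
p,r,o=cur(); print(o['time_s'],o['opening'],o['wrist_force'],'lean',F.T@(p-np.array([*O,.04]))*1000)
E
python3 crop.py scene 210 130 310 230 5 f6.png;python3 crop.py top 230 140 330 240 5 f7.png
```

```text
21.25 0.4233860680211659 [1.33190508 3.66224927 1.25110905] lean [ -4.37124043 -37.5412042  154.49605197]
```

View pics/f6.png

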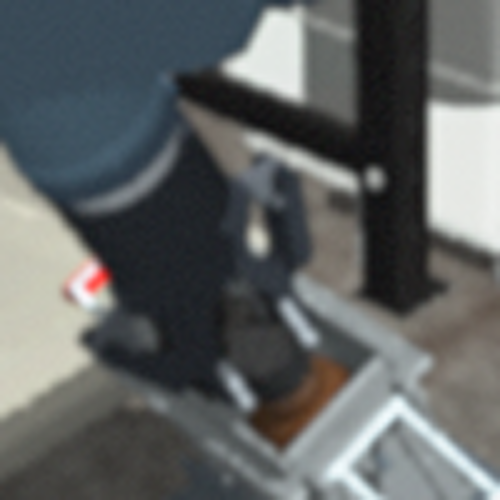

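View pics/f7.png

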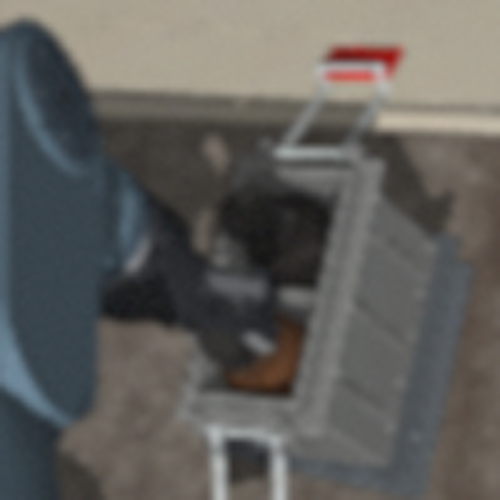

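Request:
apply_moves:
  plan: "0 0 0 0 0 0 0; 0 -0.1 0 0 0 0 0; 0 -0.2 0 0 0 0 0; 0 -0.3 0 0 0 0 0; 0 -0.4 0 0 0 0 0"

```text
time_s: 21.85
eef_pos: [0.5541, 0.062, 0.2181]
eef_rot: [-0.315, 0.577, -0.411, 0.632]
wrist_force: [-0.2, -0.3, -5.0]
opening: 0.429
```

Request:
apply_moves:
  plan: "0 -0.4 0 0 0 0 0; 0 -0.5 0 0 0 0 0; 0 -0.5 0 0 0 0 0; 0 -0.5 0 0 0 0 0; 0 -0.4 0 0 0 0 0"

```text
time_s: 22.35
eef_pos: [0.5632, 0.1164, 0.3218]
eef_rot: [-0.316, 0.576, -0.41, 0.632]
wrist_force: [-0.6, -0.9, -5.1]
opening: 0.426
```

```bash
python3 - <<'E'
from plan import *
p,r,o=cur(); print(o['time_s'],o['opening'],o['wrist_force'],o['torque'],p,o['q'].round(2),'lean',F.T@(p-np.array([*O,.04]))*1000)
E
python3 crop.py scene 150 50 350 250 3 g1.png
```

```text
22.35 0.4261577372831226 [-0.58023734 -0.90120124 -5.1424613 ] [ 0.74748755 -0.19149963  0.00931089] [0.56315863 0.11636165 0.32178346] [ 0.23  0.29  1.38 -0.45  1.65  1.96] lean [ -3.94561652 -38.24733483 321.23743461]
```

View pics/g1.png

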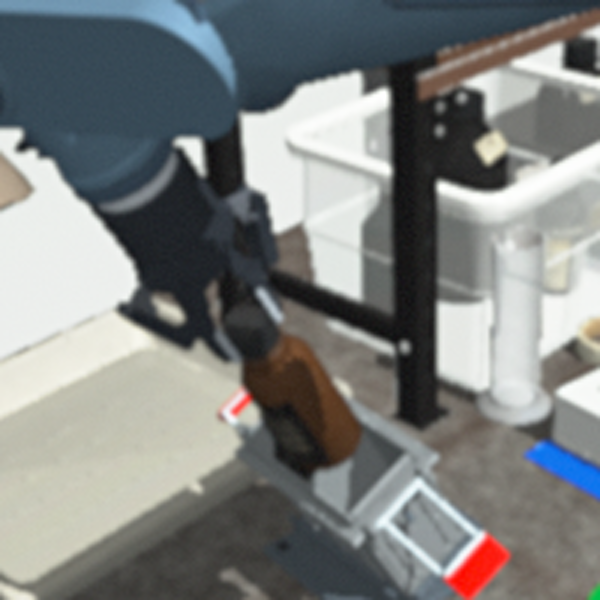

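Run:
```python
from plan import *
import itertools
im=cv2.imread('pics/top0.png')[:,:,::-1].astype(int)
hsv=cv2.cvtColor(im.astype(np.uint8),cv2.COLOR_RGB2HSV)
m=((hsv[...,0]>8)&(hsv[...,0]<28)&(hsv[...,1]>85)&(hsv[...,2]>110)).astype(np.uint8)
for cn in cv2.findContours(m,0,2)[0]:
    if cv2.contourArea(cn)>600:
        P=np.array([ray('top',(np.array(c[0])+.5)/1.4-.5,.004)[:2] for c in cn],np.float32); print('cork',cv2.fitEllipse(P),cv2.minEnclosingCircle(P))
m=cv2.imread('pics/scene0.png')[:,:,::-1]
hsv=cv2.cvtColor(m,cv2.COLOR_RGB2HSV); m=((hsv[...,0]>8)&(hsv[...,0]<28)&(hsv[...,1]>85)&(hsv[...,2]>110)).astype(np.uint8)
for cn in cv2.findContours(m,0,2)[0]:
    if cv2.contourArea(cn)>600:
        P=np.array([ray('scene',(np.array(c[0])+.5)/1.4-.5,.004)[:2] for c in cn],np.float32); print('scene',cv2.fitEllipse(P),cv2.minEnclosingCircle(P))
p,r,o=cur(); a=p+F[:,2]*.04
ang=YAW; x=np.array([np.cos(ang),np.sin(ang),0]);y=np.array([0,0,-1.]); RM=np.c_[x,y,np.cross(x,y)]
show(rows(a,r,5),0)
b=np.array([.442,.338,.30]); show(rows(b,RM,15,a,r),0)
```

```text
cork ((0.4434506297111511, 0.33432164788246155), (0.12102579325437546, 0.12126168608665466), 83.27092742919922) ((0.4432829022407532, 0.33470532298088074), 0.06218560039997101)
cork ((0.5738800764083862, 0.23323120176792145), (0.08364041894674301, 0.08415460586547852), 159.4326171875) ((0.5742225050926208, 0.23304222524166107), 0.04320201277732849)
cork ((1.703432559967041, -0.705345869064331), (0.5345510840415955, 0.9130505919456482), 154.97743225097656) ((1.438352108001709, -0.8153819441795349), 0.159328430891037)
scene ((0.44119569659233093, 0.33559077978134155), (0.11965356767177582, 0.12289445102214813), 76.12937927246094) ((0.4407138228416443, 0.33571380376815796), 0.0626702681183815)
scene ((0.5708030462265015, 0.2347152978181839), (0.08245741575956345, 0.08494561165571213), 62.370357513427734) ((0.5708373188972473, 0.23408854007720947), 0.04346047341823578)
max [0.   0.16 0.   0.   0.   0.  ]
-0 -0.16 0 0 0 0 0; -0 -0.16 0 0 0 0 0; -0 -0.16 0 0 0 0 0; -0 -0.16 0 0 0 0 0; -0 -0.16 0 0 0 0 0
max [0.26 0.07 0.21 0.01 0.01 0.28]
-0.25 -0.04 -0.21 -0 0 0.27 0; -0.25 -0.04 -0.2 -0 0 0.27 0; -0.25 -0.02 -0.21 -0.01 0 0.27 0; -0.25 -0.02 -0.21 0 0 0.27 0; -0.26 -0.01 -0.2 -0 0 0.27 0
-0.25 0 -0.21 -0 0 0.27 0; -0.25 0.01 -0.21 -0.01 0 0.27 0; -0.26 0.01 -0.2 0 0 0.27 0; -0.25 0.03 -0.21 0 0 0.27 0; -0.25 0.03 -0.21 -0 0 0.27 0
-0.25 0.04 -0.2 -0 0.01 0.27 0; -0.25 0.05 -0.21 -0.01 -0 0.27 0; -0.24 0.05 -0.21 0 -0 0.27 0; -0.25 0.07 -0.2 -0 -0 0.27 0; -0.24 0.07 -0.21 -0 -0 0.28 0
```

Request:
apply_moves:
  plan: "0 -0.16 0 0 0 0 0; 0 -0.16 0 0 0 0 0; 0 -0.16 0 0 0 0 0; 0 -0.16 0 0 0 0 0; 0 -0.16 0 0 0 0 0"

```text
time_s: 22.9
eef_pos: [0.5663, 0.1339, 0.3549]
eef_rot: [-0.315, 0.577, -0.41, 0.632]
wrist_force: [0.6, -0.4, -5.4]
opening: 0.43
```

Request:
apply_moves:
  plan: "-0.25 -0.04 -0.21 0 0 0.27 0; -0.25 -0.04 -0.2 0 0 0.27 0; -0.25 -0.02 -0.21 -0.01 0 0.27 0; -0.25 -0.02 -0.21 0 0 0.27 0; -0.26 -0.01 -0.2 0 0 0.27 0"

```text
time_s: 23.4
eef_pos: [0.5244, 0.2016, 0.335]
eef_rot: [-0.366, 0.541, -0.456, 0.604]
wrist_force: [-0.9, -0.5, -4.5]
opening: 0.427
```

Request:
apply_moves:
  plan: "-0.25 0 -0.21 0 0 0.27 0; -0.25 0.01 -0.21 -0.01 0 0.27 0; -0.26 0.01 -0.2 0 0 0.27 0; -0.25 0.03 -0.21 0 0 0.27 0; -0.25 0.03 -0.21 0 0 0.27 0"

```text
time_s: 23.9
eef_pos: [0.4821, 0.269, 0.3146]
eef_rot: [-0.413, 0.503, -0.499, 0.572]
wrist_force: [-0.1, -0.5, -3.9]
opening: 0.429
```

Request:
apply_moves:
  plan: "-0.25 0.04 -0.2 0 0.01 0.27 0; -0.25 0.05 -0.21 -0.01 0 0.27 0; -0.24 0.05 -0.21 0 0 0.27 0; -0.25 0.07 -0.2 0 0 0.27 0; -0.24 0.07 -0.21 0 0 0.28 0"

```text
time_s: 24.4
eef_pos: [0.4403, 0.3366, 0.2945]
eef_rot: [0.458, -0.46, 0.539, -0.536]
wrist_force: [-0.6, 0.4, -4.5]
opening: 0.427
```

Request:
apply_moves:
  plan: "0 0 0 0 0 0 0; 0 0 0 0 0 0 0; 0 0 0 0 0 0 0; 0 0 0 0 0 0 0; 0 0 0 0 0 0 0"

```text
time_s: 24.9
eef_pos: [0.4414, 0.3353, 0.2949]
eef_rot: [0.458, -0.461, 0.538, -0.537]
wrist_force: [0.0, -0.5, -5.5]
opening: 0.427
```

```bash
python3 st.py
python3 - <<'E'
from plan import *
p,r,o=cur()
ang=YAW; x=np.array([np.cos(ang),np.sin(ang),0]);y=np.array([0,0,-1.]); RM=np.c_[x,y,np.cross(x,y)]
show(rows(np.array([.4425,.335,.175]),RM,10),0)
E
python3 crop.py scene 100 120 300 360 2.5 g2.png
```

```text
24.9 [0.44137636 0.3353004  0.29491106] [ 0.  -0.5 -5.5] [-0.   -0.   -0.06] 0.4272472894564017 [0.44 0.1  1.59 0.   1.46 2.16]
[[-0.157 -0.004  0.988]
 [-0.988 -0.002 -0.157]
 [ 0.002 -1.    -0.004]]
max [0.   0.24 0.01 0.01 0.01 0.01]
-0 0.24 0 0 -0 0 0; -0 0.24 0.01 0.01 -0 0 0; -0 0.24 -0 0 -0 0.01 0; -0 0.24 0 0 -0.01 -0 0; -0 0.24 0.01 0.01 0 -0 0
-0 0.24 -0 0 0 0 0; -0 0.24 0 0 -0 0 0; -0 0.24 0 0.01 -0 0 0; -0 0.24 0.01 0 -0 0.01 0; -0 0.24 -0 0 -0.01 -0 0
```

View pics/g2.png

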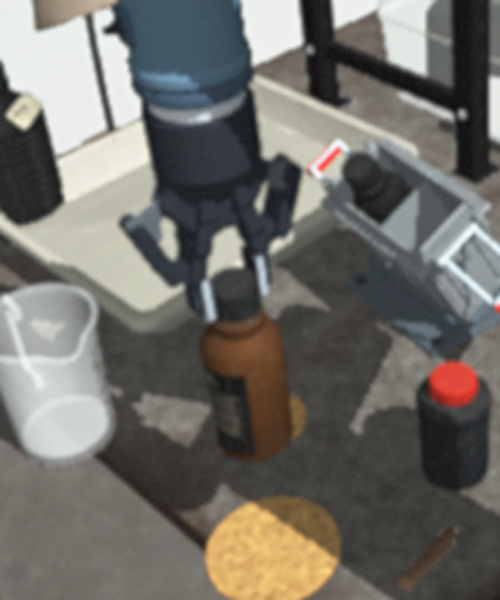

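Run:
```python
from plan import *
for z in(.311,.147): print((proj('scene',[.4414,.3353,z])-[100,120]+.5)*2.5,proj('top',[.4414,.3353,z]))
im=ctrl.camera('scene');x0,y0,x1,y1=160,220,240,320;S=6
v=cv2.resize(im[y0:y1,x0:x1,::-1],None,fx=S,fy=S,interpolation=cv2.INTER_CUBIC)
for z,rr in((.147,.0315),(.237,.0315),(.285,.019),(.311,.019)):
    th=np.linspace(0,2*np.pi,40); P=np.c_[.4414+rr*np.cos(th),.3353+rr*np.sin(th),0*th+z]
    cv2.polylines(v,[np.round((proj('scene',P)+.5-[x0,y0])*S).astype(int)],True,(0,255,0),1)
cv2.imwrite('pics/g3.png',v)
```

```text
[[227.72945204 275.14029201]] [[167.82286445 224.27855485]]
[[254.40636466 434.43414615]] [[179.1235153  235.09275246]]
```

View pics/g3.png

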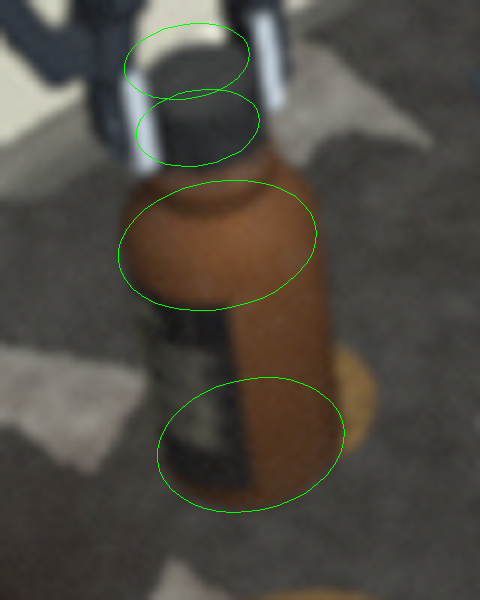

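Request:
apply_moves:
  plan: "0 0.24 0 0 0 0 0; 0 0.24 0.01 0.01 0 0 0; 0 0.24 0 0 0 0.01 0; 0 0.24 0 0 -0.01 0 0; 0 0.24 0.01 0.01 0 0 0"

```text
time_s: 25.5
eef_pos: [0.4414, 0.3352, 0.2332]
eef_rot: [0.459, -0.461, 0.538, -0.537]
wrist_force: [0.1, -0.7, -4.0]
opening: 0.428
```

Request:
apply_moves:
  plan: "0 0.24 0 0 0 0 0; 0 0.24 0 0 0 0 0; 0 0.24 0 0.01 0 0 0; 0 0.24 0.01 0 0 0.01 0; 0 0.2 0 0 0 0 0"

```text
time_s: 26.0
eef_pos: [0.442, 0.3351, 0.1756]
eef_rot: [0.459, -0.46, 0.538, -0.537]
wrist_force: [0.1, -0.0, -5.0]
opening: 0.426
```

Request:
apply_moves:
  plan: "0 0.1 0 0 0 0 0; 0 0.08 0 0 0 0 0; 0 0.08 0 0 0 0 0; 0 0 0 0 0 0 0; 0 0 0 0 0 0 0"

```text
time_s: 26.5
eef_pos: [0.4423, 0.3354, 0.1642]
eef_rot: [0.46, -0.459, 0.538, -0.537]
wrist_force: [0.6, -0.9, -3.9]
opening: 0.429
```

```bash
python3 st.py; python3 crop.py scene 140 230 240 380 4 g4.png
```

```text
26.5 [0.44232947 0.33535353 0.16417788] [ 0.6 -0.9 -3.9] [-0.01 -0.03 -0.02] 0.4290552779630759 [0.43 0.22 1.73 0.   1.19 2.16]
[[-0.155 -0.     0.988]
 [-0.988  0.001 -0.155]
 [-0.001 -1.    -0.   ]]
```

View pics/g4.png

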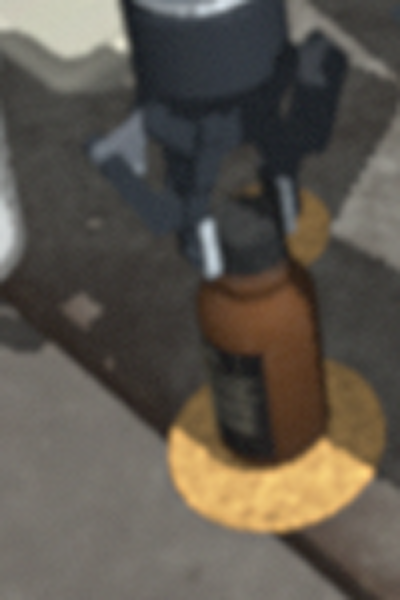

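Request:
apply_moves:
  plan: "0 0.06 0 0 0 0 0; 0 0.06 0 0 0 0 0; 0 0.04 0 0 0 0 0; 0 0 0 0 0 0 0; 0 0 0 0 0 0 0"

```text
time_s: 27.05
eef_pos: [0.4421, 0.3352, 0.1557]
eef_rot: [0.459, -0.46, 0.538, -0.537]
wrist_force: [-0.6, -0.1, -4.6]
opening: 0.433
```

Request:
apply_moves:
  plan: "0 0.02 0 0 0 0 0; 0 0.02 0 0 0 0 0; 0 0.02 0 0 0 0 0; 0 0 0 0 0 0 0; 0 0 0 0 0 0 0"

```text
time_s: 27.55
eef_pos: [0.4426, 0.3354, 0.1536]
eef_rot: [0.46, -0.459, 0.538, -0.537]
wrist_force: [-0.4, 0.3, 3.2]
opening: 0.429
```

Request:
apply_moves:
  plan: "0 0.01 0 0 0 0 0; 0 0.01 0 0 0 0 0; 0 0 0 0 0 0 0; 0 0 0 0 0 0 0; 0 0 0 0 0 0 0"

```text
time_s: 28.05
eef_pos: [0.4431, 0.3355, 0.1535]
eef_rot: [-0.46, 0.459, -0.537, 0.537]
wrist_force: [-1.8, -1.2, 8.5]
opening: 0.429
```

Request:
apply_moves:
  plan: "0 0 0 0 0 0 0.5; 0 0 0 0 0 0 0.65; 0 0 0 0 0 0 0.8; 0 0 0 0 0 0 0.95; 0 0 0 0 0 0 0.95"

```text
time_s: 28.55
eef_pos: [0.442, 0.3352, 0.1517]
eef_rot: [0.459, -0.46, 0.538, -0.537]
wrist_force: [-0.2, -0.3, -0.4]
opening: 0.949
```

```bash
python3 st.py; python3 crop.py scene 140 230 240 380 4 g5.png
```

```text
28.55 [0.44204081 0.33520142 0.15166341] [-0.2 -0.3 -0.4] [ 0.01 -0.06  0.04] 0.9491663476308158 [0.43 0.24 1.74 0.   1.17 2.16]
[[-0.155 -0.001  0.988]
 [-0.988  0.    -0.155]
 [-0.    -1.    -0.001]]
```

View pics/g5.png

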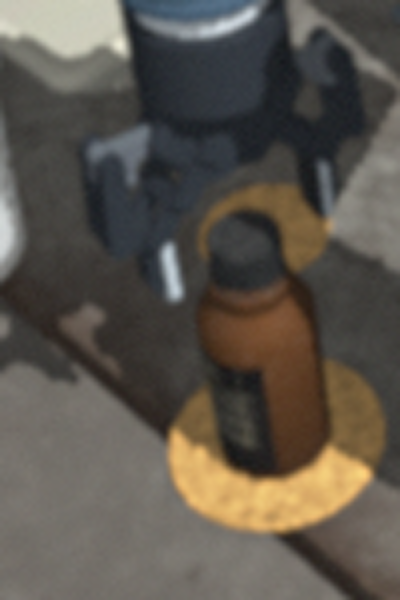

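Released, and the bottle is standing. Now retreat straight up.

Request:
apply_moves:
  plan: "0 -0.1 0 0 0 0 0.95; 0 -0.2 0 0 0 0 0.95; 0 -0.4 0 0 0 0 0.95; 0 -0.5 0 0 0 0 0.95; 0 -0.6 0 0 0 0 0.95"

```text
time_s: 29.1
eef_pos: [0.4418, 0.335, 0.2429]
eef_rot: [0.459, -0.46, 0.538, -0.537]
wrist_force: [0.1, 0.4, 1.5]
opening: 0.951
```

Request:
apply_moves:
  plan: "0 -0.6 0 0 0 0 0.95; 0.5 -0.4 0 0 0 0 0.95; 0.8 0 0 0 0 0 0.95; 0.8 0 0 0 0 0 0.95; 0.6 0 0 0 0 0 0.95"

```text
time_s: 29.6
eef_pos: [0.4209, 0.2003, 0.293]
eef_rot: [-0.46, 0.459, -0.537, 0.538]
wrist_force: [0.1, -0.3, -0.3]
opening: 0.951
```

```bash
python3 st.py
python3 - <<'E'
from plan import *
for n in('scene','top'):
    im=ctrl.camera(n); cv2.imwrite(f'pics/z_{n}.png',cv2.resize(im[:,:,::-1],None,fx=1.4,fy=1.4,interpolation=cv2.INTER_CUBIC))
for t in('amber_bottle_mid','dev_tank_mid','jug_mid','tall_cylinder_mid','lid_handle'):
    for n in('scene','top'): print(t,n,[(x['point'],x['score']) for x in ctrl.recognise(n,t)][:1])
E
```

```text
29.6 [0.42090564 0.20027556 0.29303094] [ 0.1 -0.3 -0.3] [-0.03 -0.03 -0.04] 0.9509691491066502 [ 0.19 -0.11  1.81  0.    1.45  1.92]
[[-0.155  0.001  0.988]
 [-0.988  0.    -0.155]
 [-0.    -1.     0.001]]
amber_bottle_mid scene [([0.423, 0.3459, 0.1046], 0.72)]
amber_bottle_mid top []
dev_tank_mid scene [([0.3703, 0.1721, 0.0833], 0.58)]
dev_tank_mid top [([0.3831, 0.1487, 0.095], 0.58)]
jug_mid scene [([0.6795, 0.3836, 0.0997], 0.91)]
jug_mid top [([0.7224, 0.3868, 0.0863], 0.98)]
tall_cylinder_mid scene [([0.6384, -0.3233, 0.108], 0.78)]
tall_cylinder_mid top [([0.6371, -0.3315, 0.0956], 0.84)]
lid_handle scene [([0.463, -0.312, 0.067], 0.79)]
lid_handle top [([0.4775, -0.3372, 0.0689], 0.74)]
```

View pics/z_scene.png

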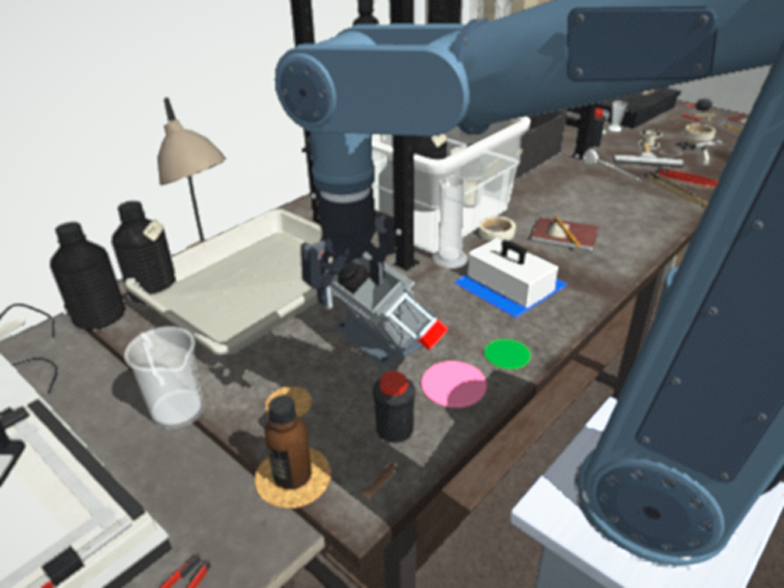

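View pics/z_top.png

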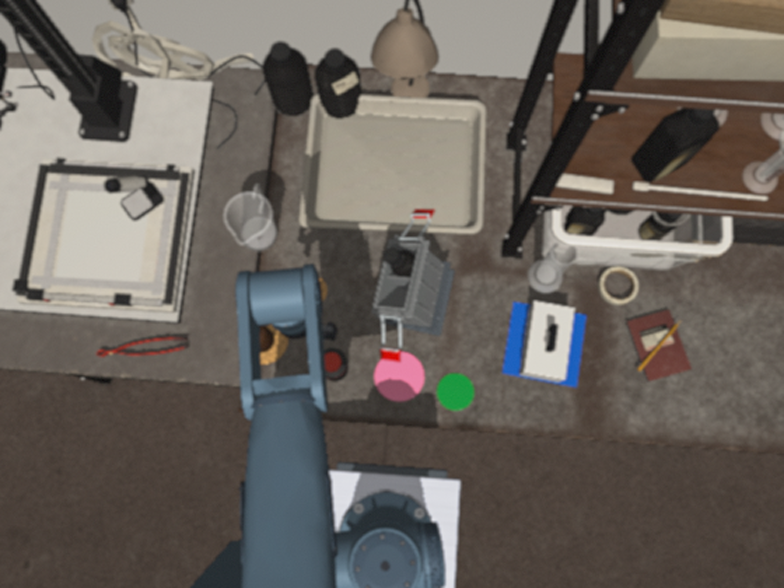

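Request:
apply_moves:
  plan: "0 -0.1 0 0 0 0 0.95; 0 0 0 0 0 0 0.95; 0 0 0 0 0 0 0.95; 0 0 0 0 0 0 0.95; 0 0 0 0 0 0 0.95"

```text
time_s: 30.7
eef_pos: [0.4212, 0.2018, 0.2967]
eef_rot: [0.459, -0.46, 0.538, -0.537]
wrist_force: [-0.6, -0.2, -0.4]
opening: 0.945
```

```bash
python3 -c "
from bench import ctrl
print(ctrl.hand_in(), ctrl.get_obs()['time_s'])"
```

```text
the job is handed in; nothing more can be done
the job is handed in; nothing more can be done
```

I pushed both clips open and laid the lid flat, handle up, in the middle of the blue mat. I then stood the amber bottle upright on the large cork mat and handed the job in at about 31 s.

- **Lid:** from above, it matched its expected outline on the mat. At set-down the wrist force reached about 12 N.
- **Bottle:** the last scene picture shows it standing on the large cork mat. I placed it by the tool position, within about 1 mm of the mat centre I fitted. At set-down the wrist force reached about 8 N.
- **Bystanders:** the black bottle is still in its bay. The jug and the tall cylinder read within about 4 mm of their first positions. The developing tank reads within about 7 mm, and the arm never touched it.
- **What disagreed:**
  - The recogniser put the lid handle 7–8 mm off my outline in the top view, and more in the scene view.
  - It read the bottle about 2 cm off, though it reports the visible surface, not the centre.
  - It missed the bottle in the final top view, where the arm hid it.
  - While hanging, the bottle's cap sat a few millimetres from where I expected, perhaps a 2 degree tilt. After release it stood upright.

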